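Unstack the microscope parts into their nests

ROBOT

A 7-joint arm with a two-finger parallel gripper is mounted at the origin on the work surface. World frame = base frame: x ahead of the robot, y to its left, z up, the work surface at z = 0. Lengths are in m, angles in rad, forces in N, time in s.
With the tool pointing down it reaches from about 0.4 to 0.875 m from the base axis. Payload 4.4 kg.
Tool frame: the origin (TCP) lies midway between the tips of the shut fingers; the grasp point (between the pads) lies manip.hold_point_z behind it (manip.hold_point_z is the distance from the TCP to the grasp point, in m); z points along the fingers, y is the line along which they close (so a half turn about z gives the same grasp; the last joint's range is limited). The gripper opens to 85 mm and grips with 20 to 120 N. Pads are 22 mm wide; open, the fingers measure 114 mm over their backs; the gripper's body (76 mm by 85 mm) begins 54 mm behind the grasp point. The pads swing forward as they close: fully open they stand 13 mm farther back than shut.
Start: joints at [-1.283, 0.628, 0.038, 1.517, -0.027, 0.996, -0.02], TCP at [0.225, 0.61, 0.21] pointing down, gripper open.
Joint ranges: [-3.06, 3.06], [-0.37, 2.12], [-1.25, 1.32], [0.18, 2.47], [-1.1, 4.24], [0.23, 1.98], [-2.94, 2.94]. Speed limits (rad/s): [2.57, 2.57, 3.14, 3.14, 3.14, 3.14, 3.14].

INTERFACE

Orientations are given as a rotation vector (axis times angle).
In Python, from rig import sensors, vision, job, manip gives the robot as it stands.
- The arm moves only by the tool jog_arm, never from a script. Its argument "motion" is a list of rows, each an object of numbers: "jaw": the finger opening in m, from 0 to 0.0854; "tx", "ty", "tz": the shift along the tool's x, y, z in m; "wx", "wy", "wz": the turn, a rotation vector about the tool's x, y, z in rad. A call has 1 to 5 rows; each row is the pose to reach, as a shift and turn from the pose commanded when the call began, along the tool's axes at that moment; what a row does not reach only later rows make up. A row lasts 1/12 s, in which the tool goes at most 41.7 mm and 7.16 degrees, less where a joint would pass 70% of its speed; a pose out of reach is approached as far as the arm can. A call with a gripper value outside its range is refused whole. The fingers move at their own pace and stop on an object; "grip_force" is the grip in N (left out, the last holds). Time passes only in rows, so rows that repeat a pose let the fingers close. It gives the time, the measured TCP pose, the force, the opening and the grip force at its end, in the units of the state.
- sensors.state(): the state, without advancing time (a new reading comes with each control period).
- vision.capture(name): name is "side" or "top"; returns the picture (400x640x3 uint8, red, green, blue); there is no depth.
- vision.camera_params(name): a dict with "intrinsics" (3x3 intrinsics, pixels), "R" (3x3) and "t" (3): a world point X has camera coordinates R X + t. Camera axes: x right, y down, z forward; pixel columns grow to the right and rows downward; lengths in m; the calibration is good to about 2 mm. A picture is of the moment at which its call begins. camera_params takes no time and is no camera call.
- job.finish_job(): hands the job in; it is judged then, once.
The state is a dict: "clock": time; "qpos": joint angles; "joint_velocities": joint speeds; "joint_efforts": joint torques, N m; "tcp_pos": TCP position; "orientation": TCP orientation; "ft_force": force on the tool from outside, world axes, zero at the start; "torque": the same for the moment, N m; "grip_width": finger opening in m; "grasp_force": force on a finger pad.
Only numpy, scipy, OpenCV 4.12 (cv2) and the standard library are available. Lean on these libraries where they do the work, as an engineer would, in place of code of your own. Each camera call takes 0.05 s, during which the arm holds its last target. There are 200 camera calls.

TASK

Take apart the stack of microscope parts and put each one into the grey nest made for it: the objective into the small round nest, the filter cube into the square one, the metal ring into the large round one and the oblong stage plate into the oblong one. Each must lie flat on the floor of its nest, inside the rim, the same way up as it stands now; set them down gently, do not drop them, and do not knock or shift the steel post and the little screw dish that stand in between.

Things in the scene. Friction and masses are not known exactly. Their poses are not given: they have to be found in the camera images.
- objective_center (a point): Microscope objective, cream with a brass and a black band, top of the stack: upright cylinder 26 mm across from its underside to 30 mm up, tapering to a 16 mm nose, 42 mm tall in all; about 90 g. The point is on its axis half-way up (21 mm above its underside), z up; its yaw means nothing. It stands on the cube.
- cube_center (a point): Filter cube: dark grey block 40 x 40 mm, 34 mm tall, with round windows in its four sides; about 100 g. The point is its centre (17 mm above its underside), x and y square to its sides, z up. It lies on the ring.
- ring_center (a point): Bare aluminium adapter ring, 58 mm outside, 28 mm bore, 22 mm tall; about 120 g. The point is on its axis half-way up (11 mm above its underside), z up; its yaw means nothing. It lies on the plate.
- plate_center (a point): Dark navy oblong stage plate, 62 mm along its x, 120 mm along its y, 20 mm thick, at the bottom of the stack on the table; about 300 g. The point is its centre (10 mm above its underside), z up. Grasp it across its 62 mm width (along x). Stack from the table up: plate, ring, cube, objective, 118 mm in all.
- objective_nest: Fixed low grey nest on the table, a 4 mm thick floor with a rim 3 mm above it (rim top 7 mm up, 4 mm wide). The small round one: 42 mm inside the rim, 50 mm outside. Nests and stack stand at shuffled places; one more place holds a loose white slide box, 50 x 78 x 26 mm. Origin at the centre of its underside, z up.
- cube_nest: Fixed low grey nest on the table, a 4 mm thick floor with a rim 3 mm above it (rim top 7 mm up, 4 mm wide). The square one: 56 x 56 mm inside the rim, 64 mm outside, sides along its x and y. Origin at the centre of its underside, z up.
- ring_nest: Fixed low grey nest on the table, a 4 mm thick floor with a rim 3 mm above it (rim top 7 mm up, 4 mm wide). The large round one: 74 mm inside the rim, 82 mm outside. Origin at the centre of its underside, z up.
- plate_nest: Fixed low grey nest on the table, a 4 mm thick floor with a rim 3 mm above it (rim top 7 mm up, 4 mm wide). The oblong one: 78 mm along its x and 136 mm along its y inside the rim, 86 x 144 mm outside; the plate lies with its y along the nest's y, either way round. Origin at the centre of its underside, z up.
- post_center (a point): Bystander, not to be shifted: loose upright bare steel post, 25 mm across, 50 mm tall. The point is its centre, 25 mm above the table.
- dish_center (a point): Bystander, not to be shifted: small loose round brass dish with screws, 34 mm across, 12 mm tall. The point is its centre, 6 mm above the table.
There are look-alikes about, which are no part of the job. Leave any green or yellow look-alike of the part that bears ring_center alone.

How it is judged:
By the outcome, as a careful person would: the job done as asked, in the order asked, and still so for the second after the job is handed in, with the robot touching nothing.
It also fails if it takes over 93 s, if anything falls off the work surface, if the arm or the gripper's body presses on something with over 40 N, if the wrist force passes 120 N, or if a joint passes its speed limit or range.

## Working session

There is one attempt and no reset: what is moved stays moved. The work goes in short steps, Python scripts to look and compute and a tool call to move; the robot and the scene stay as the last step left them, time stands still between calls to the robot, and variables do not carry over. Pictures are saved under pics/ and viewed, at most 17 in all, crops included, and the job is handed in when it is done.

Besides the shell and the picture viewer there is one more tool, called after "Call:" by a JSON object that holds its "op" and its "data", one argument or row to a line. jog_arm: Moves the arm, as the interface text tells. Its arguments: {"type":"object","properties":{"motion":{"type":"array","items":{"type":"object","properties":{"jaw":{"type":"number"},"tx":{"type":"number"},"ty":{"type":"number"},"tz":{"type":"number"},"wx":{"type":"number"},"wy":{"type":"number"},"wz":{"type":"number"}}}},"grip_force":{"type":"number"}},"required":["motion"]}

```bash
mkdir -p pics; ls; cat > h.py <<'E'
import numpy as np, cv2
from rig import sensors, vision, job, manip
def P(n):
    c=vision.camera_params(n); return np.array(c["intrinsics"]),np.array(c["R"]),np.array(c["t"])
def ray(n,u,v,z):
    K,R,t=P(n); d=R.T@np.linalg.inv(K)@np.array([u,v,1.]); o=-R.T@t
    return o+d*(z-o[2])/d[2]
def proj(n,X):
    K,R,t=P(n); p=K@(R@np.array(X)+t); return p[:2]/p[2]
def snap(n,f):
    im=vision.capture(n); cv2.imwrite("pics/"+f,cv2.cvtColor(im,cv2.COLOR_RGB2BGR)); return im
E
python3 - <<'E'
from h import *
snap("top","top0.png");snap("side","side0.png")
print(manip.hold_point_z, sensors.state())
for n in("top","side"):
    K,R,t=P(n);print(n,K.tolist(),R.round(3).tolist(),(-R.T@t).round(3))
E
```

```text
pics
0.0187 {'clock': 0.1, 'qpos': array([-1.28282063,  0.62924799,  0.03843523,  1.51827312, -0.0269869 ,
        0.99631092, -0.01998702]), 'joint_velocities': array([ 1.92843239e-04, -2.43880001e-03, -5.33033528e-04, -8.00796833e-05,
        3.89751045e-04, -3.27961154e-04,  2.39087159e-04]), 'joint_efforts': array([ 3.77706107e-03, -5.64536405e+01,  1.23056866e+00, -1.93976963e+01,
        1.12400108e-02,  5.20014539e-03,  1.67320007e-05]), 'tcp_pos': array([0.2249489 , 0.60919197, 0.20948293]), 'orientation': array([-5.52723721e-01, -3.09230186e+00,  2.66803676e-03]), 'ft_force': array([-0.67111105,  0.19222173, -0.3343912 ]), 'torque': array([-0.03884165,  0.02036146, -0.00183122]), 'grasp_force': 0.0, 'grip_width': 0.08549540818290162}
top [[446.11749757582766, 0.0, 318.1171027671754], [0.0, 446.11749757582766, 203.9864772928112], [0.0, 0.0, 1.0]] [[0.01, -1.0, 0.023], [-0.997, -0.011, -0.082], [0.082, -0.022, -0.996]] [0.561 0.011 0.844]
side [[429.4974196069983, 0.0, 316.43286092122], [0.0, 429.4974196069983, 199.47229039065257], [0.0, 0.0, 1.0]] [[0.991, -0.137, -0.001], [-0.067, -0.479, -0.875], [0.119, 0.867, -0.484]] [ 0.531 -0.654  0.449]
```

View pics/top0.png

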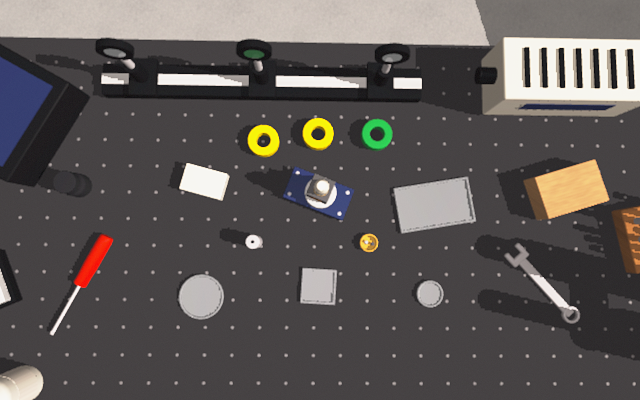

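View pics/side0.png

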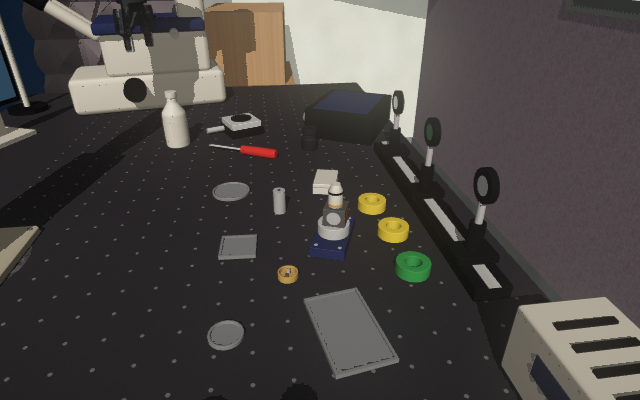

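Top view: stack (320,192), plate nest (435,204), objective nest (430,293), cube nest (319,286), ring nest (201,297), post (254,242), dish (369,242), white box (204,181); the yellow and green rings behind at row ~135. Side view agrees, with the stack at (333,220).

```bash
cat > m.py <<'E'
from h import *
im=cv2.cvtColor(cv2.imread("pics/top0.png"),cv2.COLOR_BGR2RGB)
hsv=cv2.cvtColor(im,cv2.COLOR_RGB2HSV).astype(int)
def rect(mask,box,z,name):
    x0,y0,x1,y1=box; m=np.zeros(mask.shape,np.uint8); m[y0:y1,x0:x1]=mask[y0:y1,x0:x1]
    m=cv2.morphologyEx(m,cv2.MORPH_CLOSE,np.ones((3,3)))
    c=max(cv2.findContours(m,0,cv2.CHAIN_APPROX_NONE)[0],key=cv2.contourArea)[:,0]
    w=np.array([ray("top",u,v,z)[:2] for u,v in c],np.float32)*1000
    r=cv2.minAreaRect(w); e,_=cv2.minEnclosingCircle(w)
    print(name,"rect c",np.round(r[0],1),"size",np.round(r[1],1),"ang",round(r[2],1),"circ",np.round(e,1))
g=(hsv[...,1]<40)&(hsv[...,2]>95)
rect(g,(385,165,485,240),.006,"plate_nest");rect(g,(410,275,450,312),.006,"obj_nest")
rect(g,(290,260,345,312),.006,"cube_nest");rect(g,(170,268,232,325),.006,"ring_nest")
n=(hsv[...,0]>108)&(hsv[...,0]<130)&(hsv[...,1]>110)&(hsv[...,2]>50)
rect(n,(275,155,365,230),.020,"plate")
rect((hsv[...,1]>120)&(hsv[...,0]<30),(355,228,385,255),.010,"dish")
rect(g,(240,230,266,252),.050,"post")
rect(g,(170,155,235,205),.026,"box")
a=cv2.resize(cv2.imread("pics/top0.png")[155:235,270:370],None,fx=7,fy=7,interpolation=cv2.INTER_CUBIC)
cv2.imwrite("pics/c1.png",a)
b=cv2.resize(cv2.imread("pics/side0.png")[170:270,290:370],None,fx=6,fy=6,interpolation=cv2.INTER_CUBIC)
cv2.imwrite("pics/c2.png",b)
E
python3 m.py
```

```text
plate_nest rect c [ 630.7 -227.1] size [ 90.1 151.1] ang 9.7 circ [ 631.1 -228.1]
obj_nest rect c [ 464.6 -217.6] size [48.8 49.9] ang 89.5 circ [ 464.4 -217.2]
cube_nest rect c [476.7 -13.7] size [75.6 66.2] ang 86.9 circ [476.9 -12.2]
ring_nest rect c [456.7 207.5] size [81.5 83.5] ang 26.9 circ [459.4 207. ]
plate rect c [642.1 -24.2] size [79.9 61.4] ang 69.1 circ [642.2 -24.4]
dish rect c [ 558.3 -101.9] size [31.7 35.6] ang 0.5 circ [ 558.5 -101.9]
post rect c [559.2 107.6] size [24.8 30. ] ang 1.1 circ [557.4 106.4]
box rect c [668.5 203.1] size [86.8 61.1] ang 81.4 circ [666.8 204.4]
```

View pics/c1.png

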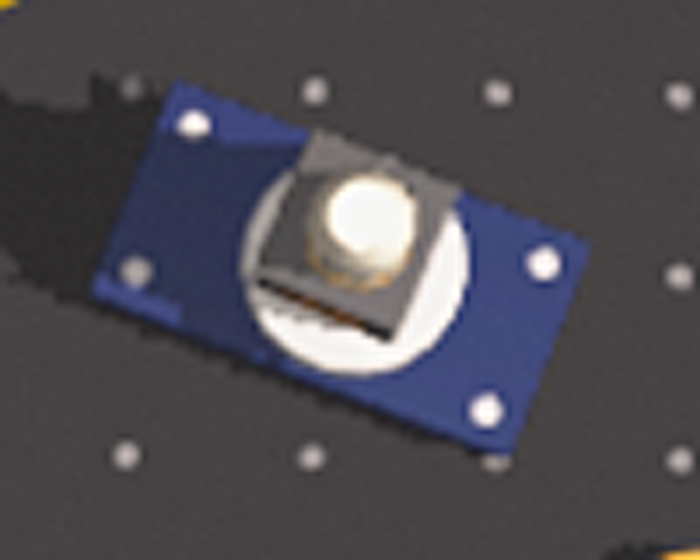

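View pics/c2.png

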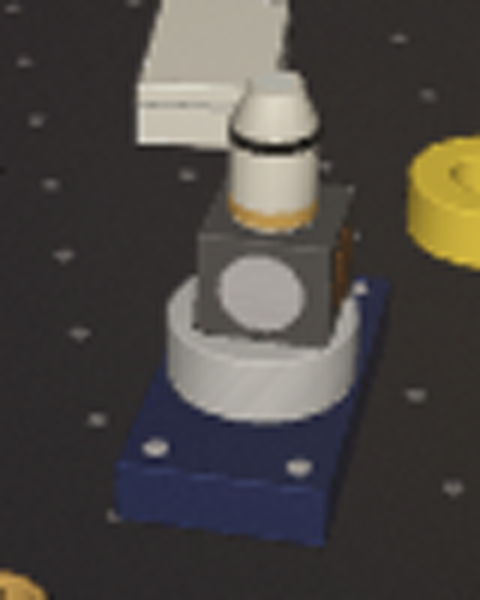

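Crop (7x from 270,155): plate corners (175,82),(588,240),(513,455),(95,290), cube top corners (318,128),(462,190),(390,330),(258,278), nose (371,212), ring circle centre about (356,262). The side crop shows the four parts stacked squarely, with the nose at (278,78).

```bash
cat > m2.py <<'E'
from m import *
print()
def C(pts,z,name):
    w=np.array([ray("top",270+(x+.5)/7-.5,155+(y+.5)/7-.5,z)[:2] for x,y in pts])*1000
    print(name,w.mean(0).round(1)); 
    if len(w)==4:
        e=np.roll(w,-1,0)-w; print("  sides",np.linalg.norm(e,axis=1).round(1),"ang",np.degrees(np.arctan2(e[:,1],e[:,0])).round(1))
C([(175,82),(588,240),(513,455),(95,290)],.02,"plate")
C([(318,128),(462,190),(390,330),(258,278)],.096,"cube")
C([(371,212)],.118,"obj"); C([(356,262)],.042,"ring")
print("obj side",(ray("side",290+278.5/6-.5,170+78.5/6-.5,.118)*1000).round(1))
g=cv2.morphologyEx(g.astype(np.uint8),cv2.MORPH_OPEN,np.ones((5,5)))
rect(g,(385,165,485,240),.006,"plate_nest");rect(g,(410,275,450,312),.006,"obj_nest")
rect(g,(290,260,345,312),.006,"cube_nest");rect(g,(170,268,232,325),.006,"ring_nest")
s=sensors.state(); from scipy.spatial.transform import Rotation as Ro
print(Ro.from_rotvec(s["orientation"]).as_matrix().round(3))
E
python3 m2.py|sed -n '/^$/,$p'
python3 - <<'E'
import cv2
im=cv2.imread("pics/top0.png")
a=[cv2.resize(im[y:y+70,x:x+100],None,fx=4,fy=4,interpolation=cv2.INTER_CUBIC) for x,y in((385,170),(270,250),(150,262),(380,258))]
cv2.imwrite("pics/c3.png",cv2.vconcat([cv2.hconcat(a[:2]),cv2.hconcat(a[2:])]))
E
```

```text
plate [649.8  -7.4]
  sides [117.8  60.8 119.   59.5] ang [-110.4  161.1   69.   -20. ]
cube [650.2  -9. ]
  sides [37.9 38.2 34.2 39.3] ang [-112.8  153.4   69.1  -21. ]
obj [652.1 -11.6]
ring [648.6 -10.3]
obj side [653.9  -5.4 118. ]
plate_nest rect c [ 631.4 -227.9] size [ 88.4 146.3] ang 9.5 circ [ 631.7 -228.4]
obj_nest rect c [ 465.7 -216.2] size [47.2 49.9] ang 51.3 circ [ 464.6 -217. ]
cube_nest rect c [476.9  -8.8] size [66.  66.1] ang 87.1 circ [477.   -8.4]
ring_nest rect c [456.3 207.3] size [82.1 80.7] ang 1.5 circ [456.7 207.4]
[[-0.938  0.346 -0.001]
 [ 0.346  0.938 -0.002]
 [-0.    -0.002 -1.   ]]
```

View pics/c3.png

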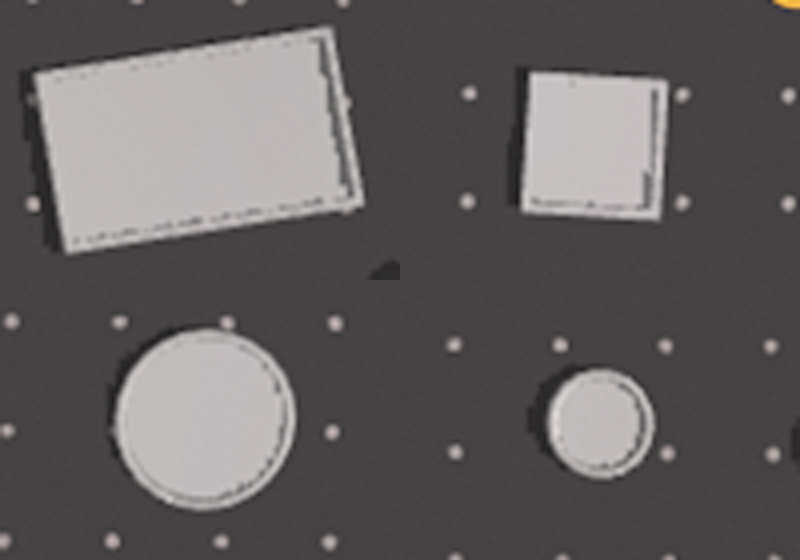

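Nests crop: all four are clean; the oblong is tilted about 9.5° and the square about -3°. Sizes and heights check out (plate 118x60, nests match). Stack is at about (0.652,-0.009), with the cube and plate sides at 69.5°/-20.5°.

Call:
{"op": "jog_arm", "data": {
  "motion": [
    {"tx":-0.03,"ty":-0.021,"jaw":0.085},
    {"tx":-0.154,"ty":-0.108},
    {"tx":-0.154,"ty":-0.108},
    {"tx":-0.154,"ty":-0.108},
    {"tx":-0.154,"ty":-0.108}
  ],
  "grip_force": 50
}}

```text
invalid input at $.motion[0]: expected keys jaw, tx, ty, tz, wx, wy, wz
```

Call:
{"op": "jog_arm", "data": {
  "motion": [
    {"tx":-0.154,"ty":-0.108,"tz":0,"wx":0,"wy":0,"wz":0,"jaw":0.085},
    {"tx":-0.154,"ty":-0.108,"tz":0,"wx":0,"wy":0,"wz":0,"jaw":0.085},
    {"tx":-0.154,"ty":-0.108,"tz":0,"wx":0,"wy":0,"wz":0,"jaw":0.085},
    {"tx":-0.154,"ty":-0.108,"tz":0,"wx":0,"wy":0,"wz":0,"jaw":0.085},
    {"tx":-0.154,"ty":-0.108,"tz":0,"wx":0,"wy":0,"wz":0,"jaw":0.085}
  ],
  "grip_force": 50
}}

```text
clock: 0.52
tcp_pos: [0.3358, 0.4493, 0.21]
orientation: [0.561, 3.089, -0.006]
ft_force: [0.2, 0.0, 0.0]
grip_width: 0.0848
grasp_force: 0.0
```

Call:
{"op": "jog_arm", "data": {
  "motion": [
    {"tx":-0.154,"ty":-0.108,"tz":0,"wx":0,"wy":0,"wz":0,"jaw":0.085},
    {"tx":-0.154,"ty":-0.108,"tz":0,"wx":0,"wy":0,"wz":0,"jaw":0.085},
    {"tx":-0.154,"ty":-0.108,"tz":0,"wx":0,"wy":0,"wz":0,"jaw":0.085},
    {"tx":-0.154,"ty":-0.108,"tz":0,"wx":0,"wy":0,"wz":0,"jaw":0.085},
    {"tx":-0.154,"ty":-0.108,"tz":0,"wx":0,"wy":0,"wz":0,"jaw":0.085}
  ]
}}

```text
clock: 0.93
tcp_pos: [0.4422, 0.2946, 0.2101]
orientation: [0.562, 3.089, -0.005]
ft_force: [0.8, -1.1, 0.1]
grip_width: 0.0851
grasp_force: 0.0
```

Call:
{"op": "jog_arm", "data": {
  "motion": [
    {"tx":-0.154,"ty":-0.108,"tz":0,"wx":0,"wy":0,"wz":0,"jaw":0.085},
    {"tx":-0.154,"ty":-0.108,"tz":0,"wx":0,"wy":0,"wz":0,"jaw":0.085},
    {"tx":-0.154,"ty":-0.108,"tz":0,"wx":0,"wy":0,"wz":0,"jaw":0.085},
    {"tx":-0.154,"ty":-0.108,"tz":0,"wx":0,"wy":0,"wz":0,"jaw":0.085},
    {"tx":-0.154,"ty":-0.108,"tz":0,"wx":0,"wy":0,"wz":0,"jaw":0.085}
  ]
}}

```text
clock: 1.35
tcp_pos: [0.5489, 0.1395, 0.2102]
orientation: [0.562, 3.089, -0.004]
ft_force: [1.0, -1.2, -0.3]
grip_width: 0.0847
grasp_force: 0.0
```

Call:
{"op": "jog_arm", "data": {
  "motion": [
    {"tx":-0.154,"ty":-0.108,"tz":0,"wx":0,"wy":0,"wz":0,"jaw":0.085},
    {"tx":-0.154,"ty":-0.108,"tz":0,"wx":0,"wy":0,"wz":0,"jaw":0.085},
    {"tx":-0.154,"ty":-0.108,"tz":0,"wx":0,"wy":0,"wz":0,"jaw":0.085},
    {"tx":-0.154,"ty":-0.108,"tz":0,"wx":0,"wy":0,"wz":0,"jaw":0.085},
    {"tx":-0.154,"ty":-0.108,"tz":0,"wx":0,"wy":0,"wz":0,"jaw":0.085}
  ]
}}

```text
clock: 1.77
tcp_pos: [0.6552, -0.0158, 0.2098]
orientation: [0.561, 3.089, -0.006]
ft_force: [0.3, -0.8, 0.2]
grip_width: 0.0851
grasp_force: 0.0
```

```bash
cat > go.py <<'E'
import sys
from h import *
from scipy.spatial.transform import Rotation as Ro
# args: x y z(mm) [yaw of tool y, deg] -> tool-frame shift and turn
def go(x,y,z,yaw=None):
    s=sensors.state(); R=Ro.from_rotvec(s["orientation"]).as_matrix()
    a=np.degrees(np.arctan2(R[1,1],R[0,1])); d=R.T@(np.array([x,y,z])/1000-s["tcp_pos"])
    print("t",round(s["clock"],2),"tcp",s["tcp_pos"].round(4),"yaw",a.round(2),"tilt",R[:2,2].round(4),"q",s["qpos"].round(2),"w",round(s["grip_width"],4))
    print("shift",d.round(4), "wz",None if yaw is None else round(-np.radians((yaw-a+90)%180-90),3))
if __name__=="__main__": go(*map(float,sys.argv[1:]))
E
python3 go.py 653 -9 82 69.5
```

```text
t 1.77 tcp [ 0.6552 -0.0158  0.2098] yaw 69.4 tilt [ 0.001  -0.0039] q [-0.06  0.64  0.07  1.5  -0.04  1.    1.23] w 0.0851
shift [0.0048 0.006  0.1278] wz -0.002
```

Call:
{"op": "jog_arm", "data": {
  "motion": [
    {"tx":0,"ty":0,"tz":0.035,"wx":0,"wy":0,"wz":0,"jaw":0.085},
    {"tx":0,"ty":0,"tz":0.07,"wx":0,"wy":0,"wz":0,"jaw":0.085},
    {"tx":0,"ty":0,"tz":0.07,"wx":0,"wy":0,"wz":0,"jaw":0.085},
    {"tx":0,"ty":0,"tz":0.07,"wx":0,"wy":0,"wz":0,"jaw":0.085},
    {"tx":0,"ty":0,"tz":0.07,"wx":0,"wy":0,"wz":0,"jaw":0.085}
  ]
}}

```text
clock: 2.18
tcp_pos: [0.6542, -0.0085, 0.1416]
orientation: [0.552, 3.091, 0.001]
ft_force: [1.1, -0.8, 0.2]
grip_width: 0.085
grasp_force: 0.0
```

```bash
python3 go.py 653 -9 82 69.5; python3 -c "
from h import *
im=snap('side','s1.png'); cv2.imwrite('pics/s1c.png',cv2.resize(cv2.imread('pics/s1.png')[120:260,240:420],None,fx=4,fy=4))"
```

```text
t 2.18 tcp [ 0.6542 -0.0085  0.1416] yaw 69.76 tilt [0.0015 0.0001] q [-0.06  0.71  0.06  1.57 -0.05  0.86  1.23] w 0.085
shift [ 0.001  -0.0009  0.0596] wz 0.005
```

View pics/s1c.png

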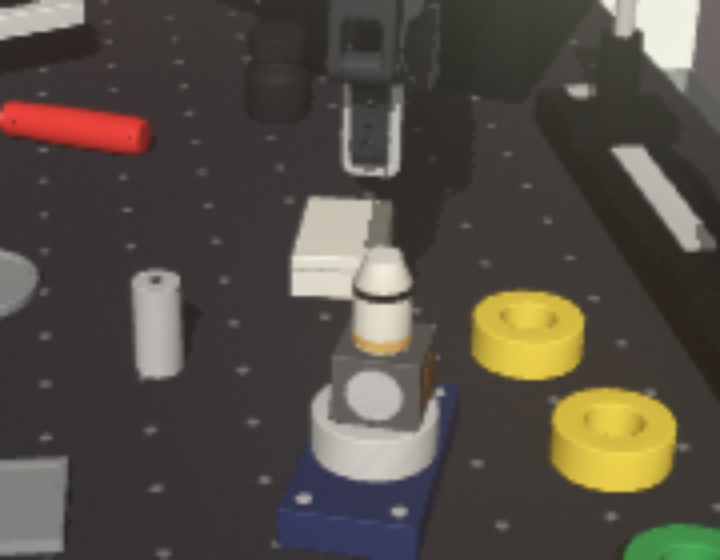

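The side crop shows the open gripper lined up above the nose (crop 373,175 over 382,250), and the stack is untouched. Next I go down and grip the objective.

Call:
{"op": "jog_arm", "data": {
  "motion": [
    {"tx":0.001,"ty":-0.001,"tz":0.03,"wx":0,"wy":0,"wz":0.005,"jaw":0.085},
    {"tx":0.001,"ty":-0.001,"tz":0.059,"wx":0,"wy":0,"wz":0.005,"jaw":0.085},
    {"tx":0.001,"ty":-0.001,"tz":0.059,"wx":0,"wy":0,"wz":0.005,"jaw":0.085},
    {"tx":0.001,"ty":-0.001,"tz":0.059,"wx":0,"wy":0,"wz":0.005,"jaw":0.06},
    {"tx":0.001,"ty":-0.001,"tz":0.059,"wx":0,"wy":0,"wz":0.005,"jaw":0.05}
  ],
  "grip_force": 30
}}

```text
clock: 2.65
tcp_pos: [0.6539, -0.0093, 0.0838]
orientation: [0.559, 3.088, 0.001]
ft_force: [0.1, 0.5, 0.7]
grip_width: 0.0635
grasp_force: 0.0
```

Call:
{"op": "jog_arm", "data": {
  "motion": [
    {"tx":0,"ty":0,"tz":0,"wx":0,"wy":0,"wz":0,"jaw":0.035},
    {"tx":0,"ty":0,"tz":0,"wx":0,"wy":0,"wz":0,"jaw":0.028},
    {"tx":0,"ty":0,"tz":0,"wx":0,"wy":0,"wz":0,"jaw":0.02},
    {"tx":0,"ty":0,"tz":0,"wx":0,"wy":0,"wz":0,"jaw":0.015},
    {"tx":0,"ty":0,"tz":0,"wx":0,"wy":0,"wz":0,"jaw":0.015}
  ]
}}

```text
clock: 3.07
tcp_pos: [0.6532, -0.0097, 0.0829]
orientation: [0.561, 3.089, 0.001]
ft_force: [-0.4, -0.1, 5.8]
grip_width: 0.0231
grasp_force: 29.2
```

Call:
{"op": "jog_arm", "data": {
  "motion": [
    {"tx":0,"ty":0,"tz":0,"wx":0,"wy":0,"wz":0,"jaw":0.01},
    {"tx":0,"ty":0,"tz":0,"wx":0,"wy":0,"wz":0,"jaw":0.01},
    {"tx":0,"ty":0,"tz":0,"wx":0,"wy":0,"wz":0,"jaw":0.01}
  ],
  "grip_force": 40
}}

```text
clock: 3.32
tcp_pos: [0.6532, -0.0097, 0.083]
orientation: [0.56, 3.089, 0.001]
ft_force: [-0.4, -0.2, 6.5]
grip_width: 0.0224
grasp_force: 38.9
```

Call:
{"op": "jog_arm", "data": {
  "motion": [
    {"tx":0,"ty":0,"tz":-0.005,"wx":0,"wy":0,"wz":0,"jaw":0.01},
    {"tx":0,"ty":0,"tz":-0.015,"wx":0,"wy":0,"wz":0,"jaw":0.01},
    {"tx":0,"ty":0,"tz":-0.03,"wx":0,"wy":0,"wz":0,"jaw":0.01},
    {"tx":0,"ty":0,"tz":-0.05,"wx":0,"wy":0,"wz":0,"jaw":0.01},
    {"tx":0,"ty":0,"tz":-0.05,"wx":0,"wy":0,"wz":0,"jaw":0.01}
  ]
}}

```text
clock: 3.73
tcp_pos: [0.6548, -0.0096, 0.1356]
orientation: [0.559, 3.085, 0.002]
ft_force: [1.5, 0.1, 1.1]
grip_width: 0.0227
grasp_force: 39.2
```

```bash
python3 go.py 465 -217 133 ; python3 -c "
from h import *
im=snap('side','s2.png'); cv2.imwrite('pics/s2c.png',cv2.resize(cv2.imread('pics/s2.png')[120:260,240:420],None,fx=4,fy=4))"
```

```text
t 3.73 tcp [ 0.6548 -0.0096  0.1356] yaw 69.44 tilt [0.0069 0.0001] q [-0.06  0.71  0.06  1.58 -0.05  0.84  1.23] w 0.0227
shift [ 0.1049 -0.2609  0.0013] wz None
```

View pics/s2c.png

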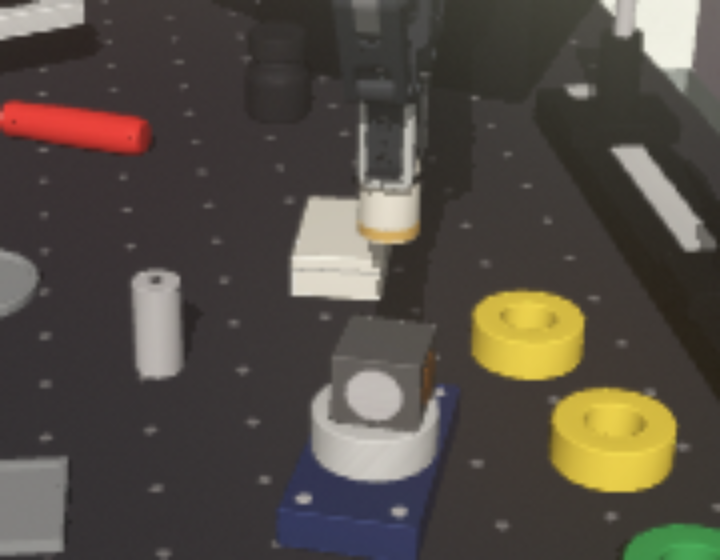

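```bash
python3 -c "
from h import *
from scipy.optimize import brentq
f=lambda v,x,y: brentq(lambda z: proj('side',[x,y,z])[1]-v,0,.3)
print('tip, outer/inner face',f(167,.645,-.035),f(167,.650,-.022)); print('underside',f(180.3,.6548,-.0226),'brass/cream',f(120+230/4,.6548,-.0226))
print('tip in s1 (near, open)',f(120+176/4,.636,-.06),'cube top front edge',f(120+359/4,.648,-.029), 'ring bottom', f(120+477/4,.65,-.038))"
```

```text
tip, outer/inner face 0.16135270158388038 0.15513683760821573
underside 0.13077212271634342 brass/cream 0.1359612945257838
tip in s1 (near, open) 0.17831276933604115 cube top front edge 0.07815503631359431 ring bottom 0.023197939895274678
```

The objective is held upright, but the finger ends (crop row 188) sit close to its taper. I'll set it back and regrip lower.

Call:
{"op": "jog_arm", "data": {
  "motion": [
    {"tx":0,"ty":0,"tz":0.02,"wx":0,"wy":0,"wz":0,"jaw":0.01},
    {"tx":0,"ty":0,"tz":0.04,"wx":0,"wy":0,"wz":0,"jaw":0.01},
    {"tx":0,"ty":0,"tz":0.046,"wx":0,"wy":0,"wz":0,"jaw":0.01},
    {"tx":0,"ty":0,"tz":0.0495,"wx":0,"wy":0,"wz":0,"jaw":0.01},
    {"tx":0,"ty":0,"tz":0.05,"wx":0,"wy":0,"wz":0,"jaw":0.01}
  ]
}}

```text
clock: 4.2
tcp_pos: [0.6514, -0.0098, 0.0831]
orientation: [-0.561, -3.09, 0.001]
ft_force: [-5.4, -0.6, 16.5]
grip_width: 0.0225
grasp_force: 41.7
```

Call:
{"op": "jog_arm", "data": {
  "motion": [
    {"tx":0,"ty":0,"tz":0,"wx":0,"wy":0,"wz":0,"jaw":0.01},
    {"tx":0,"ty":0,"tz":0,"wx":0,"wy":0,"wz":0,"jaw":0.03},
    {"tx":0,"ty":0,"tz":0,"wx":0,"wy":0,"wz":0,"jaw":0.04},
    {"tx":0,"ty":0,"tz":0.004,"wx":0,"wy":0,"wz":0,"jaw":0.04},
    {"tx":0,"ty":0,"tz":0.008,"wx":0,"wy":0,"wz":0,"jaw":0.04}
  ]
}}

```text
clock: 4.62
tcp_pos: [0.652, -0.0094, 0.0728]
orientation: [-0.56, -3.091, -0.0]
ft_force: [0.2, -0.3, -0.3]
grip_width: 0.0401
grasp_force: 0.0
```

Call:
{"op": "jog_arm", "data": {
  "motion": [
    {"tx":0,"ty":0,"tz":0,"wx":0,"wy":0,"wz":0,"jaw":0.035},
    {"tx":0,"ty":0,"tz":0,"wx":0,"wy":0,"wz":0,"jaw":0.028},
    {"tx":0,"ty":0,"tz":0,"wx":0,"wy":0,"wz":0,"jaw":0.01},
    {"tx":0,"ty":0,"tz":0,"wx":0,"wy":0,"wz":0,"jaw":0.01},
    {"tx":0,"ty":0,"tz":0,"wx":0,"wy":0,"wz":0,"jaw":0.01}
  ]
}}

```text
clock: 5.03
tcp_pos: [0.652, -0.0095, 0.0732]
orientation: [-0.561, -3.091, 0.0]
ft_force: [-0.2, 0.2, -1.6]
grip_width: 0.024
grasp_force: 39.2
```

Call:
{"op": "jog_arm", "data": {
  "motion": [
    {"tx":0,"ty":0,"tz":-0.008,"wx":0,"wy":0,"wz":0,"jaw":0.01},
    {"tx":0,"ty":0,"tz":-0.028,"wx":0,"wy":0,"wz":0,"jaw":0.01},
    {"tx":0,"ty":0,"tz":-0.05,"wx":0,"wy":0,"wz":0,"jaw":0.01},
    {"tx":0.01,"ty":-0.025,"tz":-0.05,"wx":0,"wy":0,"wz":0,"jaw":0.01},
    {"tx":0.023,"ty":-0.06,"tz":-0.05,"wx":0,"wy":0,"wz":0,"jaw":0.01}
  ]
}}

```text
clock: 5.45
tcp_pos: [0.6128, -0.0538, 0.1255]
orientation: [0.55, 3.087, 0.006]
ft_force: [0.4, -1.5, -1.2]
grip_width: 0.0243
grasp_force: 39.4
```

Call:
{"op": "jog_arm", "data": {
  "motion": [
    {"tx":0.014,"ty":-0.035,"tz":0,"wx":0,"wy":0,"wz":0,"jaw":0.01},
    {"tx":0.028,"ty":-0.07,"tz":0,"wx":0,"wy":0,"wz":0,"jaw":0.01},
    {"tx":0.042,"ty":-0.105,"tz":0,"wx":0,"wy":0,"wz":0,"jaw":0.01},
    {"tx":0.056,"ty":-0.14,"tz":0,"wx":0,"wy":0,"wz":0,"jaw":0.01},
    {"tx":0.068,"ty":-0.17,"tz":0,"wx":0,"wy":0,"wz":0,"jaw":0.01}
  ]
}}

```text
clock: 5.87
tcp_pos: [0.4842, -0.195, 0.1241]
orientation: [0.563, 3.09, -0.001]
ft_force: [-0.0, -0.9, -0.7]
grip_width: 0.0241
grasp_force: 39.4
```

Call:
{"op": "jog_arm", "data": {
  "motion": [
    {"tx":0.006,"ty":-0.016,"tz":0.02,"wx":0,"wy":0,"wz":0,"jaw":0.01},
    {"tx":0.012,"ty":-0.03,"tz":0.04,"wx":0,"wy":0,"wz":0,"jaw":0.01},
    {"tx":0.012,"ty":-0.03,"tz":0.06,"wx":0,"wy":0,"wz":0,"jaw":0.01},
    {"tx":0.012,"ty":-0.03,"tz":0.075,"wx":0,"wy":0,"wz":0,"jaw":0.01},
    {"tx":0.012,"ty":-0.03,"tz":0.075,"wx":0,"wy":0,"wz":0,"jaw":0.01}
  ]
}}

```text
clock: 6.28
tcp_pos: [0.4626, -0.2166, 0.0466]
orientation: [-0.561, -3.087, -0.001]
ft_force: [-0.7, 1.2, -0.1]
grip_width: 0.0238
grasp_force: 39.4
```

```bash
python3 go.py 465 -217 2 69.5; python3 -c "
from h import *
snap('side','s3.png'); snap('top','t3.png')
a=cv2.resize(cv2.imread('pics/s3.png')[230:360,160:290],None,fx=4,fy=4);b=cv2.resize(cv2.imread('pics/t3.png')[150:280,250:380],None,fx=4,fy=4)
a=a[:,:400]; cv2.imwrite('pics/c4.png',cv2.hconcat([a,b[:,:400]]))"
```

```text
t 6.28 tcp [ 0.4626 -0.2166  0.0466] yaw 69.39 tilt [-0.0036  0.0015] q [ 0.37  0.69  0.01  2.03 -0.02  0.42  1.61] w 0.0238
shift [-0.0025  0.0004  0.0446] wz -0.002
```

View pics/c4.png

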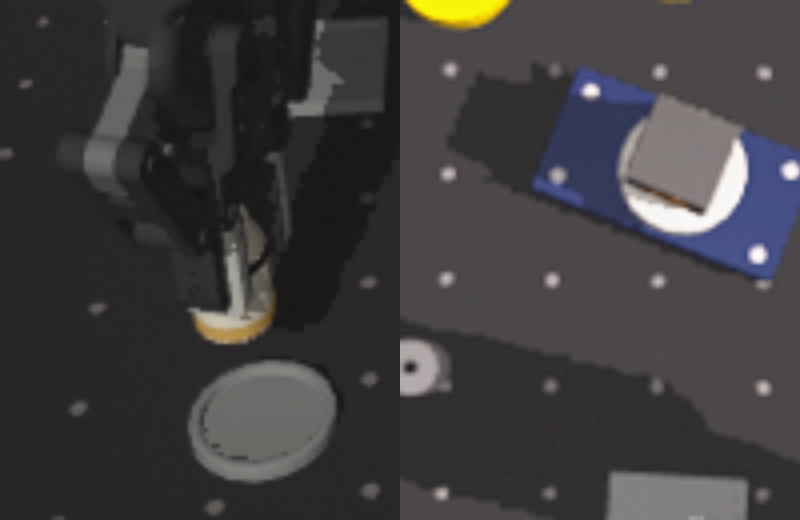

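The objective hangs upright over the small nest, and the cube, ring and plate have not moved. Lowering now.

Call:
{"op": "jog_arm", "data": {
  "motion": [
    {"tx":-0.001,"ty":0,"tz":0.015,"wx":0,"wy":0,"wz":0,"jaw":0.01},
    {"tx":-0.001,"ty":0,"tz":0.03,"wx":0,"wy":0,"wz":0,"jaw":0.01},
    {"tx":-0.001,"ty":0,"tz":0.038,"wx":0,"wy":0,"wz":0,"jaw":0.01},
    {"tx":-0.001,"ty":0,"tz":0.042,"wx":0,"wy":0,"wz":0,"jaw":0.01},
    {"tx":-0.001,"ty":0,"tz":0.042,"wx":0,"wy":0,"wz":0,"jaw":0.01}
  ]
}}

```text
clock: 6.8
tcp_pos: [0.4654, -0.217, 0.0064]
orientation: [-0.56, -3.091, -0.0]
ft_force: [0.3, 0.0, -0.8]
grip_width: 0.024
grasp_force: 39.4
```

Call:
{"op": "jog_arm", "data": {
  "motion": [
    {"tx":0,"ty":0,"tz":0.002,"wx":0,"wy":0,"wz":0,"jaw":0.01},
    {"tx":0,"ty":0,"tz":0.004,"wx":0,"wy":0,"wz":0,"jaw":0.01},
    {"tx":0,"ty":0,"tz":0.005,"wx":0,"wy":0,"wz":0,"jaw":0.01},
    {"tx":0,"ty":0,"tz":0.0055,"wx":0,"wy":0,"wz":0,"jaw":0.01},
    {"tx":0,"ty":0,"tz":0.0055,"wx":0,"wy":0,"wz":0,"jaw":0.01}
  ]
}}

```text
clock: 7.22
tcp_pos: [0.4653, -0.2172, 0.0009]
orientation: [0.561, 3.091, -0.0]
ft_force: [-0.7, -0.9, -0.4]
grip_width: 0.0239
grasp_force: 39.4
```

Call:
{"op": "jog_arm", "data": {
  "motion": [
    {"tx":0,"ty":0,"tz":0.0005,"wx":0,"wy":0,"wz":0,"jaw":0.01},
    {"tx":0,"ty":0,"tz":0.001,"wx":0,"wy":0,"wz":0,"jaw":0.01},
    {"tx":0,"ty":0,"tz":0.001,"wx":0,"wy":0,"wz":0,"jaw":0.01}
  ]
}}

```text
clock: 7.47
tcp_pos: [0.4654, -0.2172, 0.0007]
orientation: [0.561, 3.091, -0.0]
ft_force: [-1.4, 0.0, 8.2]
grip_width: 0.024
grasp_force: 40.2
```

Call:
{"op": "jog_arm", "data": {
  "motion": [
    {"tx":0,"ty":0,"tz":0,"wx":0,"wy":0,"wz":0,"jaw":0.03},
    {"tx":0,"ty":0,"tz":0,"wx":0,"wy":0,"wz":0,"jaw":0.05},
    {"tx":0,"ty":0,"tz":0,"wx":0,"wy":0,"wz":0,"jaw":0.06},
    {"tx":0,"ty":0,"tz":-0.015,"wx":0,"wy":0,"wz":0,"jaw":0.07},
    {"tx":0,"ty":0,"tz":-0.05,"wx":0,"wy":0,"wz":0,"jaw":0.085}
  ]
}}

```text
clock: 7.88
tcp_pos: [0.4624, -0.2158, 0.047]
orientation: [-0.559, -3.083, -0.003]
ft_force: [-0.2, -0.6, -0.3]
grip_width: 0.077
grasp_force: 0.0
```

Call:
{"op": "jog_arm", "data": {
  "motion": [
    {"tx":0,"ty":0,"tz":-0.04,"wx":0,"wy":0,"wz":0,"jaw":0.085},
    {"tx":0,"ty":0,"tz":-0.06,"wx":0,"wy":0,"wz":0,"jaw":0.085},
    {"tx":-0.012,"ty":0.03,"tz":-0.06,"wx":0,"wy":0,"wz":0,"jaw":0.085},
    {"tx":-0.026,"ty":0.065,"tz":-0.06,"wx":0,"wy":0,"wz":0,"jaw":0.085},
    {"tx":-0.04,"ty":0.1,"tz":-0.06,"wx":0,"wy":0,"wz":0,"jaw":0.085}
  ]
}}

```text
clock: 8.3
tcp_pos: [0.5386, -0.1376, 0.1106]
orientation: [0.565, 3.089, -0.001]
ft_force: [1.0, -1.3, -0.2]
grip_width: 0.0851
grasp_force: 0.0
```

Call:
{"op": "jog_arm", "data": {
  "motion": [
    {"tx":-0.014,"ty":0.035,"tz":0,"wx":0,"wy":0,"wz":0,"jaw":0.085},
    {"tx":-0.028,"ty":0.07,"tz":0,"wx":0,"wy":0,"wz":0,"jaw":0.085},
    {"tx":-0.042,"ty":0.105,"tz":0,"wx":0,"wy":0,"wz":0,"jaw":0.085},
    {"tx":-0.056,"ty":0.14,"tz":0,"wx":0,"wy":0,"wz":0,"jaw":0.085},
    {"tx":-0.062,"ty":0.157,"tz":0,"wx":0,"wy":0,"wz":0,"jaw":0.085}
  ]
}}

```text
clock: 8.72
tcp_pos: [0.6541, -0.0061, 0.1095]
orientation: [0.552, 3.091, 0.006]
ft_force: [-0.1, 0.6, -0.0]
grip_width: 0.0849
grasp_force: 0.0
```

Call:
{"op": "jog_arm", "data": {
  "motion": [
    {"tx":0,"ty":0,"tz":0.01,"wx":0,"wy":0,"wz":0,"jaw":0.085},
    {"tx":0,"ty":0,"tz":0.02,"wx":0,"wy":0,"wz":0,"jaw":0.085},
    {"tx":0,"ty":0,"tz":0.02,"wx":0,"wy":0,"wz":0,"jaw":0.085}
  ]
}}

```text
clock: 8.97
tcp_pos: [0.648, -0.0137, 0.0868]
orientation: [-0.561, -3.085, 0.004]
ft_force: [-0.5, 0.3, 0.6]
grip_width: 0.0853
grasp_force: 0.0
```

```bash
python3 go.py 653 -9 45 69.5;python3 -c "
from h import *
snap('side','s4.png'); snap('top','t4.png')
a=cv2.resize(cv2.imread('pics/s4.png')[270:370,180:280],None,fx=4,fy=4);b=cv2.resize(cv2.imread('pics/t4.png')[245:345,380:480],None,fx=4,fy=4)
cv2.imwrite('pics/c5.png',cv2.hconcat([a,b]))"
```

```text
t 8.97 tcp [ 0.648  -0.0137  0.0868] yaw 69.39 tilt [-0.0061 -0.0013] q [-0.06  0.77  0.06  1.62 -0.06  0.76  1.24] w 0.0853
shift [-0.0033  0.0063  0.0418] wz -0.002
```

View pics/c5.png

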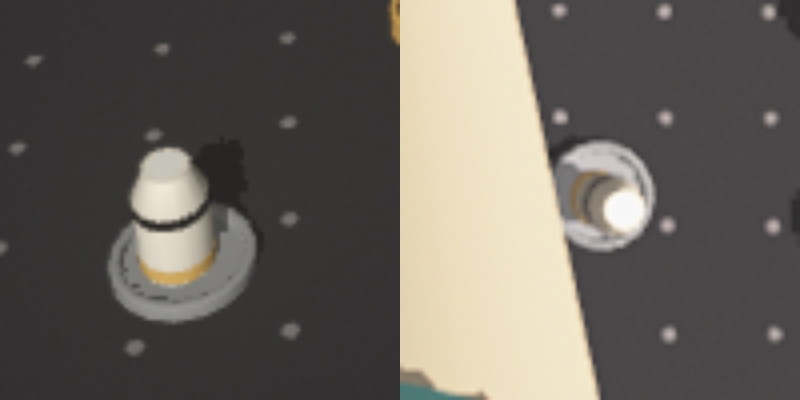

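The objective stands upright inside its nest (side crop 170,250; top crop 600,195). Now the cube.

Call:
{"op": "jog_arm", "data": {
  "motion": [
    {"tx":-0.0015,"ty":0.003,"tz":0.02,"wx":0,"wy":0,"wz":0,"jaw":0.085},
    {"tx":-0.0015,"ty":0.003,"tz":0.04,"wx":0,"wy":0,"wz":0,"jaw":0.085},
    {"tx":-0.0015,"ty":0.003,"tz":0.0465,"wx":0,"wy":0,"wz":0,"jaw":0.085},
    {"tx":-0.0015,"ty":0.003,"tz":0.0465,"wx":0,"wy":0,"wz":0,"jaw":0.085},
    {"tx":-0.0015,"ty":0.003,"tz":0.0465,"wx":0,"wy":0,"wz":0,"jaw":0.06}
  ]
}}

```text
clock: 9.48
tcp_pos: [0.6533, -0.011, 0.0437]
orientation: [-0.563, -3.091, 0.001]
ft_force: [0.9, -1.1, 0.2]
grip_width: 0.0751
grasp_force: 0.0
```

Call:
{"op": "jog_arm", "data": {
  "motion": [
    {"tx":0,"ty":0,"tz":0,"wx":0,"wy":0,"wz":0,"jaw":0.05},
    {"tx":0,"ty":0,"tz":0,"wx":0,"wy":0,"wz":0,"jaw":0.044},
    {"tx":0,"ty":0,"tz":0,"wx":0,"wy":0,"wz":0,"jaw":0.04},
    {"tx":0,"ty":0,"tz":0,"wx":0,"wy":0,"wz":0,"jaw":0.02},
    {"tx":0,"ty":0,"tz":0,"wx":0,"wy":0,"wz":0,"jaw":0.02}
  ],
  "grip_force": 40
}}

```text
clock: 9.9
tcp_pos: [0.6544, -0.0102, 0.0448]
orientation: [0.56, 3.089, 0.0]
ft_force: [-0.8, 0.1, 6.8]
grip_width: 0.039
grasp_force: 41.0
```

```bash
python3 go.py 477 -9 100 87
```

```text
t 9.9 tcp [ 0.6544 -0.0102  0.0448] yaw 69.43 tilt [ 0.0023 -0.0001] q [-0.06  0.83  0.05  1.63 -0.06  0.68  1.24] w 0.039
shift [ 0.1664 -0.0612 -0.0556] wz -0.307
```

Call:
{"op": "jog_arm", "data": {
  "motion": [
    {"tx":0,"ty":0,"tz":-0.008,"wx":0,"wy":0,"wz":0,"jaw":0.02},
    {"tx":0,"ty":0,"tz":-0.028,"wx":0,"wy":0,"wz":0,"jaw":0.02},
    {"tx":0,"ty":0,"tz":-0.05,"wx":0,"wy":0,"wz":0,"jaw":0.02},
    {"tx":0.015,"ty":-0.005,"tz":-0.055,"wx":0,"wy":0,"wz":0,"jaw":0.02},
    {"tx":0.04,"ty":-0.015,"tz":-0.055,"wx":0,"wy":0,"wz":0,"jaw":0.02}
  ]
}}

```text
clock: 10.32
tcp_pos: [0.6148, -0.0096, 0.1009]
orientation: [0.558, 3.083, 0.003]
ft_force: [-0.1, -0.2, -0.4]
grip_width: 0.0389
grasp_force: 40.3
```

Call:
{"op": "jog_arm", "data": {
  "motion": [
    {"tx":0.032,"ty":-0.012,"tz":0,"wx":0,"wy":0,"wz":-0.08,"jaw":0.02},
    {"tx":0.064,"ty":-0.024,"tz":0,"wx":0,"wy":0,"wz":-0.16,"jaw":0.02},
    {"tx":0.096,"ty":-0.035,"tz":0,"wx":0,"wy":0,"wz":-0.24,"jaw":0.02},
    {"tx":0.12,"ty":-0.044,"tz":0,"wx":0,"wy":0,"wz":-0.307,"jaw":0.02},
    {"tx":0.126,"ty":-0.046,"tz":0,"wx":0,"wy":0,"wz":-0.307,"jaw":0.02}
  ]
}}

```text
clock: 10.73
tcp_pos: [0.4704, -0.0091, 0.0985]
orientation: [-0.077, -3.134, 0.001]
ft_force: [-0.2, 0.1, -0.8]
grip_width: 0.0384
grasp_force: 40.3
```

Call:
{"op": "jog_arm", "data": {
  "motion": [
    {"tx":0,"ty":0,"tz":0.02,"wx":0,"wy":0,"wz":0,"jaw":0.02},
    {"tx":0,"ty":0,"tz":0.04,"wx":0,"wy":0,"wz":0,"jaw":0.02},
    {"tx":0,"ty":0,"tz":0.06,"wx":0,"wy":0,"wz":0,"jaw":0.02},
    {"tx":0,"ty":0,"tz":0.06,"wx":0,"wy":0,"wz":0,"jaw":0.02},
    {"tx":0,"ty":0,"tz":0.06,"wx":0,"wy":0,"wz":0,"jaw":0.02}
  ]
}}

```text
clock: 11.15
tcp_pos: [0.4764, -0.0089, 0.038]
orientation: [-0.082, -3.139, 0.0]
ft_force: [0.2, 0.5, -1.0]
grip_width: 0.0388
grasp_force: 40.6
```

```bash
python3 go.py 477 -9 8 87;python3 -c "
from h import *
snap('side','s5.png')
a=cv2.resize(cv2.imread('pics/s5.png')[180:300,190:360],None,fx=4,fy=4);
cv2.imwrite('pics/c6.png',a)"
```

```text
t 11.15 tcp [ 0.4764 -0.0089  0.038 ] yaw 87.01 tilt [-0.0016 -0.0002] q [-0.03  0.68 -0.02  2.13  0.04  0.33  1.44] w 0.0388
shift [-0.0007 -0.0001  0.03  ] wz 0.0
```

View pics/c6.png

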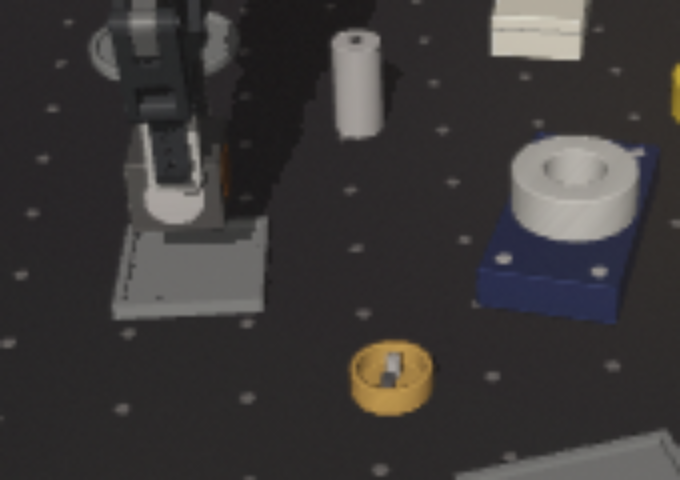

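The cube is held square over its nest, and the ring still sits on the plate. Lowering 31 mm.

Call:
{"op": "jog_arm", "data": {
  "motion": [
    {"tx":0,"ty":0,"tz":0.012,"wx":0,"wy":0,"wz":0,"jaw":0.02},
    {"tx":0,"ty":0,"tz":0.022,"wx":0,"wy":0,"wz":0,"jaw":0.02},
    {"tx":0,"ty":0,"tz":0.027,"wx":0,"wy":0,"wz":0,"jaw":0.02},
    {"tx":0,"ty":0,"tz":0.0295,"wx":0,"wy":0,"wz":0,"jaw":0.02},
    {"tx":0,"ty":0,"tz":0.0295,"wx":0,"wy":0,"wz":0,"jaw":0.02}
  ]
}}

```text
clock: 11.62
tcp_pos: [0.4765, -0.0088, 0.0086]
orientation: [-0.081, -3.14, 0.0]
ft_force: [0.0, -0.9, -0.1]
grip_width: 0.0391
grasp_force: 40.6
```

Call:
{"op": "jog_arm", "data": {
  "motion": [
    {"tx":0,"ty":0,"tz":0.0005,"wx":0,"wy":0,"wz":0,"jaw":0.02},
    {"tx":0,"ty":0,"tz":0.001,"wx":0,"wy":0,"wz":0,"jaw":0.02},
    {"tx":0,"ty":0,"tz":0.0015,"wx":0,"wy":0,"wz":0,"jaw":0.02},
    {"tx":0,"ty":0,"tz":0.0015,"wx":0,"wy":0,"wz":0,"jaw":0.02}
  ]
}}

```text
clock: 11.95
tcp_pos: [0.4768, -0.0089, 0.0075]
orientation: [0.081, 3.14, 0.0]
ft_force: [-0.2, 0.1, -0.9]
grip_width: 0.0386
grasp_force: 40.6
```

Call:
{"op": "jog_arm", "data": {
  "motion": [
    {"tx":0,"ty":0,"tz":0.0006,"wx":0,"wy":0,"wz":0,"jaw":0.02},
    {"tx":0,"ty":0,"tz":0.0012,"wx":0,"wy":0,"wz":0,"jaw":0.02},
    {"tx":0,"ty":0,"tz":0.0012,"wx":0,"wy":0,"wz":0,"jaw":0.02}
  ]
}}

```text
clock: 12.2
tcp_pos: [0.4767, -0.0089, 0.0067]
orientation: [0.081, 3.14, 0.0]
ft_force: [-2.4, 0.6, 6.2]
grip_width: 0.0388
grasp_force: 41.4
```

Call:
{"op": "jog_arm", "data": {
  "motion": [
    {"tx":0,"ty":0,"tz":0,"wx":0,"wy":0,"wz":0,"jaw":0.045},
    {"tx":0,"ty":0,"tz":0,"wx":0,"wy":0,"wz":0,"jaw":0.06},
    {"tx":0,"ty":0,"tz":0,"wx":0,"wy":0,"wz":0,"jaw":0.07},
    {"tx":0,"ty":0,"tz":-0.015,"wx":0,"wy":0,"wz":0,"jaw":0.08},
    {"tx":0,"ty":0,"tz":-0.05,"wx":0,"wy":0,"wz":0,"jaw":0.085}
  ]
}}

```text
clock: 12.62
tcp_pos: [0.4738, -0.0088, 0.0537]
orientation: [-0.081, -3.133, 0.001]
ft_force: [0.7, 0.1, -0.8]
grip_width: 0.0845
grasp_force: 0.0
```

Call:
{"op": "jog_arm", "data": {
  "motion": [
    {"tx":0,"ty":0,"tz":-0.035,"wx":0,"wy":0,"wz":0,"jaw":0.085},
    {"tx":-0.035,"ty":0,"tz":-0.035,"wx":0,"wy":0,"wz":0,"jaw":0.085},
    {"tx":-0.07,"ty":0,"tz":-0.035,"wx":0,"wy":0,"wz":0,"jaw":0.085},
    {"tx":-0.105,"ty":0.002,"tz":-0.035,"wx":0,"wy":0,"wz":0,"jaw":0.085},
    {"tx":-0.14,"ty":0.005,"tz":-0.035,"wx":0,"wy":0,"wz":0,"jaw":0.085}
  ]
}}

```text
clock: 13.03
tcp_pos: [0.6182, -0.0117, 0.0917]
orientation: [0.082, 3.14, -0.0]
ft_force: [0.9, 0.0, -1.0]
grip_width: 0.0851
grasp_force: 0.0
```

Call:
{"op": "jog_arm", "data": {
  "motion": [
    {"tx":-0.032,"ty":0.003,"tz":0,"wx":0,"wy":0,"wz":0,"jaw":0.085},
    {"tx":-0.032,"ty":0.003,"tz":0.01,"wx":0,"wy":0,"wz":0,"jaw":0.085},
    {"tx":-0.032,"ty":0.003,"tz":0.03,"wx":0,"wy":0,"wz":0,"jaw":0.085},
    {"tx":-0.032,"ty":0.003,"tz":0.03,"wx":0,"wy":0,"wz":0,"jaw":0.085},
    {"tx":-0.032,"ty":0.003,"tz":0.03,"wx":0,"wy":0,"wz":0,"jaw":0.085}
  ]
}}

```text
clock: 13.45
tcp_pos: [0.647, -0.0098, 0.0598]
orientation: [-0.081, -3.137, 0.0]
ft_force: [-0.2, -0.2, 0.4]
grip_width: 0.085
grasp_force: 0.0
```

```bash
python3 go.py 649.5 -10 22 ;python3 -c "
from h import *
snap('side','s6.png')
a=cv2.resize(cv2.imread('pics/s6.png')[160:280,200:370],None,fx=4,fy=4);
cv2.imwrite('pics/c7.png',a)"
```

```text
t 13.45 tcp [ 0.647  -0.0098  0.0598] yaw 87.03 tilt [-0.0038 -0.0001] q [-0.01  0.8  -0.03  1.64  0.04  0.7   1.46] w 0.085
shift [-0.0026 -0.0001  0.0377] wz None
```

View pics/c7.png

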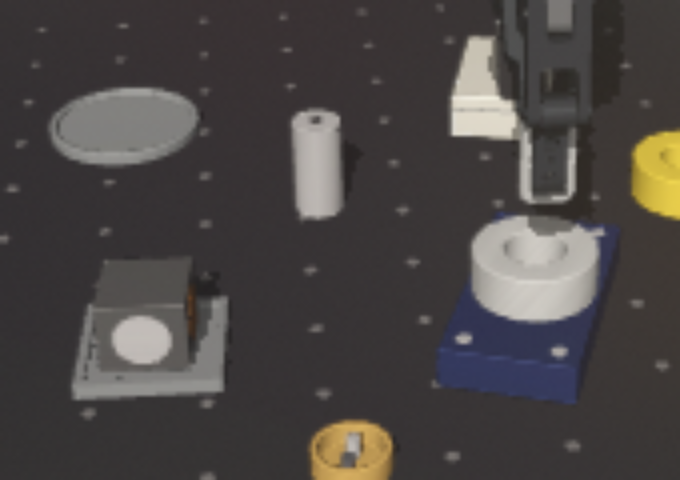

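The cube sits flat in its nest (side crop 143,320), and the open fingers straddle the ring. Going down to grip the ring.

Call:
{"op": "jog_arm", "data": {
  "motion": [
    {"tx":0,"ty":0,"tz":0.015,"wx":0,"wy":0,"wz":0,"jaw":0.085},
    {"tx":0,"ty":0,"tz":0.028,"wx":0,"wy":0,"wz":0,"jaw":0.085},
    {"tx":0,"ty":0,"tz":0.034,"wx":0,"wy":0,"wz":0,"jaw":0.085},
    {"tx":0,"ty":0,"tz":0.036,"wx":0,"wy":0,"wz":0,"jaw":0.085},
    {"tx":0,"ty":0,"tz":0.036,"wx":0,"wy":0,"wz":0,"jaw":0.07}
  ]
}}

```text
clock: 13.92
tcp_pos: [0.6483, -0.0098, 0.0247]
orientation: [-0.081, -3.139, 0.0]
ft_force: [-0.0, 0.1, 0.5]
grip_width: 0.075
grasp_force: 0.0
```

Call:
{"op": "jog_arm", "data": {
  "motion": [
    {"tx":0,"ty":0,"tz":0,"wx":0,"wy":0,"wz":0,"jaw":0.065},
    {"tx":0,"ty":0,"tz":0,"wx":0,"wy":0,"wz":0,"jaw":0.06},
    {"tx":0,"ty":0,"tz":0,"wx":0,"wy":0,"wz":0,"jaw":0.04},
    {"tx":0,"ty":0,"tz":0,"wx":0,"wy":0,"wz":0,"jaw":0.04},
    {"tx":0,"ty":0,"tz":0,"wx":0,"wy":0,"wz":0,"jaw":0.04}
  ],
  "grip_force": 50
}}

```text
clock: 14.33
tcp_pos: [0.649, -0.0098, 0.0254]
orientation: [0.081, 3.14, 0.0]
ft_force: [-0.4, 0.6, -0.6]
grip_width: 0.0402
grasp_force: 0.0
```

The jaws closed to 40 mm without touching, so the pads pass above the ring: the finger ends stand about 19 mm or more behind the reported TCP. I'll reopen and go deeper.

Call:
{"op": "jog_arm", "data": {
  "motion": [
    {"tx":0,"ty":0,"tz":-0.01,"wx":0,"wy":0,"wz":0,"jaw":0.085},
    {"tx":0,"ty":0,"tz":-0.01,"wx":0,"wy":0,"wz":0,"jaw":0.085},
    {"tx":0,"ty":0,"tz":-0.01,"wx":0,"wy":0,"wz":0,"jaw":0.085},
    {"tx":0,"ty":0,"tz":-0.01,"wx":0,"wy":0,"wz":0,"jaw":0.085},
    {"tx":0,"ty":0,"tz":0,"wx":0,"wy":0,"wz":0,"jaw":0.085}
  ]
}}

```text
clock: 14.75
tcp_pos: [0.6504, -0.0098, 0.0266]
orientation: [0.081, 3.137, 0.0]
ft_force: [0.5, 0.4, 0.3]
grip_width: 0.0851
grasp_force: 0.0
```

Call:
{"op": "jog_arm", "data": {
  "motion": [
    {"tx":0,"ty":0,"tz":0.006,"wx":0,"wy":0,"wz":0,"jaw":0.085},
    {"tx":0,"ty":0,"tz":0.012,"wx":0,"wy":0,"wz":0,"jaw":0.085},
    {"tx":0,"ty":0,"tz":0.017,"wx":0,"wy":0,"wz":0,"jaw":0.085},
    {"tx":0,"ty":0,"tz":0.021,"wx":0,"wy":0,"wz":0,"jaw":0.085},
    {"tx":0,"ty":0,"tz":0.021,"wx":0,"wy":0,"wz":0,"jaw":0.085}
  ]
}}

```text
clock: 15.17
tcp_pos: [0.6478, -0.0097, 0.0026]
orientation: [-0.081, -3.138, 0.0]
ft_force: [0.8, -0.6, 0.1]
grip_width: 0.085
grasp_force: 0.0
```

Call:
{"op": "jog_arm", "data": {
  "motion": [
    {"tx":0,"ty":0,"tz":0,"wx":0,"wy":0,"wz":0,"jaw":0.07},
    {"tx":0,"ty":0,"tz":0,"wx":0,"wy":0,"wz":0,"jaw":0.065},
    {"tx":0,"ty":0,"tz":0,"wx":0,"wy":0,"wz":0,"jaw":0.06},
    {"tx":0,"ty":0,"tz":0,"wx":0,"wy":0,"wz":0,"jaw":0.045},
    {"tx":0,"ty":0,"tz":0,"wx":0,"wy":0,"wz":0,"jaw":0.045}
  ],
  "grip_force": 50
}}

```text
clock: 15.58
tcp_pos: [0.6492, -0.0098, 0.0051]
orientation: [0.082, 3.14, -0.0]
ft_force: [-2.0, 0.2, 4.8]
grip_width: 0.0561
grasp_force: 52.6
```

Call:
{"op": "jog_arm", "data": {
  "motion": [
    {"tx":0,"ty":0,"tz":-0.006,"wx":0,"wy":0,"wz":0,"jaw":0.045},
    {"tx":0,"ty":0,"tz":-0.025,"wx":0,"wy":0,"wz":0,"jaw":0.045},
    {"tx":0,"ty":0,"tz":-0.05,"wx":0,"wy":0,"wz":0,"jaw":0.045},
    {"tx":0,"ty":0,"tz":-0.075,"wx":0,"wy":0,"wz":0,"jaw":0.045},
    {"tx":0,"ty":0,"tz":-0.085,"wx":0,"wy":0,"wz":0,"jaw":0.045}
  ]
}}

```text
clock: 16.0
tcp_pos: [0.6508, -0.0098, 0.0925]
orientation: [0.081, 3.136, 0.0]
ft_force: [0.6, 0.1, -0.7]
grip_width: 0.0561
grasp_force: 53.6
```

Call:
{"op": "jog_arm", "data": {
  "motion": [
    {"tx":0.015,"ty":0.015,"tz":0,"wx":0,"wy":0,"wz":0,"jaw":0.045},
    {"tx":0.04,"ty":0.04,"tz":0,"wx":0,"wy":0,"wz":0,"jaw":0.045},
    {"tx":0.065,"ty":0.065,"tz":0,"wx":0,"wy":0,"wz":0,"jaw":0.045},
    {"tx":0.09,"ty":0.09,"tz":0,"wx":0,"wy":0,"wz":0,"jaw":0.045},
    {"tx":0.115,"ty":0.115,"tz":0,"wx":0,"wy":0,"wz":0,"jaw":0.045}
  ]
}}

```text
clock: 16.42
tcp_pos: [0.5384, 0.1119, 0.0888]
orientation: [-0.082, -3.14, -0.0]
ft_force: [0.2, 0.5, -2.5]
grip_width: 0.056
grasp_force: 53.6
```

Call:
{"op": "jog_arm", "data": {
  "motion": [
    {"tx":0.025,"ty":0.025,"tz":0,"wx":0,"wy":0,"wz":0,"jaw":0.045},
    {"tx":0.05,"ty":0.05,"tz":0,"wx":0,"wy":0,"wz":0,"jaw":0.045},
    {"tx":0.075,"ty":0.075,"tz":0,"wx":0,"wy":0,"wz":0,"jaw":0.045},
    {"tx":0.089,"ty":0.092,"tz":0.01,"wx":0,"wy":0,"wz":0,"jaw":0.045},
    {"tx":0.089,"ty":0.092,"tz":0.03,"wx":0,"wy":0,"wz":0,"jaw":0.045}
  ]
}}

```text
clock: 16.83
tcp_pos: [0.453, 0.2138, 0.0603]
orientation: [0.068, 3.14, 0.007]
ft_force: [1.2, 0.4, -2.2]
grip_width: 0.0558
grasp_force: 53.6
```

Call:
{"op": "jog_arm", "data": {
  "motion": [
    {"tx":0,"ty":0,"tz":0.02,"wx":0,"wy":0,"wz":0,"jaw":0.045},
    {"tx":0,"ty":0,"tz":0.04,"wx":0,"wy":0,"wz":0,"jaw":0.045},
    {"tx":0,"ty":0,"tz":0.05,"wx":0,"wy":0,"wz":0,"jaw":0.045},
    {"tx":0,"ty":0,"tz":0.05,"wx":0,"wy":0,"wz":0,"jaw":0.045},
    {"tx":0,"ty":0,"tz":0.05,"wx":0,"wy":0,"wz":0,"jaw":0.045}
  ]
}}

```text
clock: 17.25
tcp_pos: [0.4556, 0.2073, 0.0089]
orientation: [-0.082, -3.14, 0.001]
ft_force: [0.0, -0.4, -1.3]
grip_width: 0.0559
grasp_force: 53.6
```

```bash
python3 go.py 456.5 207.5 -10 ;python3 -c "
from h import *
snap('side','s7.png');
a=cv2.resize(cv2.imread('pics/s7.png')[140:240,190:370],None,fx=4,fy=4);
cv2.imwrite('pics/c8.png',a)"
```

```text
t 17.25 tcp [0.4556 0.2073 0.0089] yaw 87.02 tilt [-0.0009 -0.0005] q [-0.49  0.75  0.01  2.08 -0.01  0.31  1.05] w 0.0559
shift [-0.0009  0.0003  0.0189] wz None
```

View pics/c8.png

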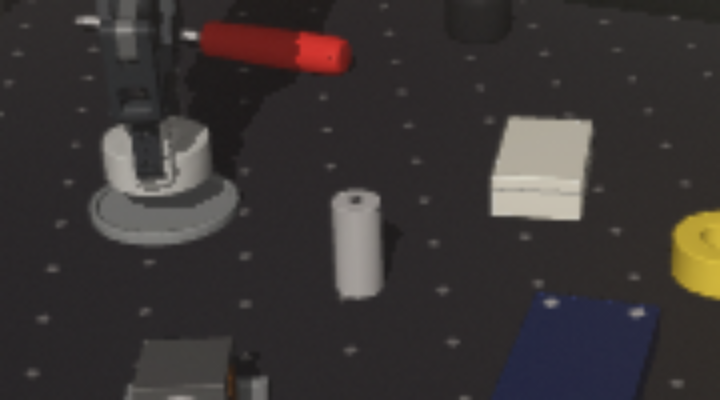

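The ring hangs level over the large round nest and the post has not moved. Lowering about 19 mm.

Call:
{"op": "jog_arm", "data": {
  "motion": [
    {"tx":-0.001,"ty":0,"tz":0.007,"wx":0,"wy":0,"wz":0,"jaw":0.045},
    {"tx":-0.001,"ty":0,"tz":0.013,"wx":0,"wy":0,"wz":0,"jaw":0.045},
    {"tx":-0.001,"ty":0,"tz":0.016,"wx":0,"wy":0,"wz":0,"jaw":0.045},
    {"tx":-0.001,"ty":0,"tz":0.018,"wx":0,"wy":0,"wz":0,"jaw":0.045},
    {"tx":-0.001,"ty":0,"tz":0.018,"wx":0,"wy":0,"wz":0,"jaw":0.045}
  ]
}}

```text
clock: 17.72
tcp_pos: [0.4565, 0.2073, -0.0093]
orientation: [-0.081, -3.14, 0.0]
ft_force: [0.0, 0.0, -0.5]
grip_width: 0.0559
grasp_force: 53.6
```

Call:
{"op": "jog_arm", "data": {
  "motion": [
    {"tx":0,"ty":0,"tz":0.0006,"wx":0,"wy":0,"wz":0,"jaw":0.045},
    {"tx":0,"ty":0,"tz":0.0012,"wx":0,"wy":0,"wz":0,"jaw":0.045},
    {"tx":0,"ty":0,"tz":0.0012,"wx":0,"wy":0,"wz":0,"jaw":0.045}
  ]
}}

```text
clock: 17.97
tcp_pos: [0.4569, 0.2075, -0.01]
orientation: [0.081, 3.14, 0.0]
ft_force: [0.2, 0.0, -1.9]
grip_width: 0.0562
grasp_force: 53.6
```

Call:
{"op": "jog_arm", "data": {
  "motion": [
    {"tx":0,"ty":0,"tz":0.0006,"wx":0,"wy":0,"wz":0,"jaw":0.045},
    {"tx":0,"ty":0,"tz":0.0012,"wx":0,"wy":0,"wz":0,"jaw":0.045},
    {"tx":0,"ty":0,"tz":0.0012,"wx":0,"wy":0,"wz":0,"jaw":0.045}
  ]
}}

```text
clock: 18.22
tcp_pos: [0.4569, 0.2076, -0.0109]
orientation: [0.081, 3.14, 0.0]
ft_force: [-1.1, 0.7, 2.8]
grip_width: 0.0562
grasp_force: 54.1
```

Call:
{"op": "jog_arm", "data": {
  "motion": [
    {"tx":0,"ty":0,"tz":0,"wx":0,"wy":0,"wz":0,"jaw":0.065},
    {"tx":0,"ty":0,"tz":0,"wx":0,"wy":0,"wz":0,"jaw":0.085},
    {"tx":0,"ty":0,"tz":0,"wx":0,"wy":0,"wz":0,"jaw":0.085},
    {"tx":0,"ty":0,"tz":-0.015,"wx":0,"wy":0,"wz":0,"jaw":0.085},
    {"tx":0,"ty":0,"tz":-0.05,"wx":0,"wy":0,"wz":0,"jaw":0.085}
  ]
}}

```text
clock: 18.63
tcp_pos: [0.4542, 0.2063, 0.0361]
orientation: [-0.081, -3.134, 0.006]
ft_force: [0.9, -0.0, 0.9]
grip_width: 0.0851
grasp_force: 0.0
```

Call:
{"op": "jog_arm", "data": {
  "motion": [
    {"tx":0,"ty":0,"tz":-0.035,"wx":0,"wy":0,"wz":0,"jaw":0.085},
    {"tx":0,"ty":0,"tz":-0.055,"wx":0,"wy":0,"wz":0,"jaw":0.085},
    {"tx":0,"ty":0,"tz":-0.055,"wx":0,"wy":0,"wz":0,"jaw":0.085}
  ]
}}

```text
clock: 18.88
tcp_pos: [0.4595, 0.2088, 0.0977]
orientation: [0.082, 3.134, 0.006]
ft_force: [0.2, 0.1, -0.2]
grip_width: 0.0852
grasp_force: 0.0
```

Call:
{"op": "jog_arm", "data": {
  "motion": [
    {"tx":-0.014,"ty":-0.014,"tz":0,"wx":0,"wy":0,"wz":0.12,"jaw":0.085},
    {"tx":-0.028,"ty":-0.028,"tz":0,"wx":0,"wy":0,"wz":0.24,"jaw":0.085},
    {"tx":-0.042,"ty":-0.042,"tz":0,"wx":0,"wy":0,"wz":0.36,"jaw":0.085},
    {"tx":-0.056,"ty":-0.056,"tz":0,"wx":0,"wy":0,"wz":0.48,"jaw":0.085},
    {"tx":-0.068,"ty":-0.068,"tz":0,"wx":0,"wy":0,"wz":0.6,"jaw":0.085}
  ]
}}

```text
clock: 19.3
tcp_pos: [0.5217, 0.1347, 0.0931]
orientation: [-1.015, -2.973, 0.001]
ft_force: [0.1, 0.3, -0.1]
grip_width: 0.0849
grasp_force: 0.0
```

```bash
python3 go.py 650 -8 100 -20.5
```

```text
t 19.3 tcp [0.5217 0.1347 0.0931] yaw 52.28 tilt [-0.0004 -0.0006] q [-0.41  0.64  0.16  1.94 -0.18  0.57  0.78] w 0.0849
shift [-0.1888 -0.0344 -0.0069] wz 1.27
```

Call:
{"op": "jog_arm", "data": {
  "motion": [
    {"tx":-0.02,"ty":-0.003,"tz":0,"wx":0,"wy":0,"wz":0.12,"jaw":0.085},
    {"tx":-0.04,"ty":-0.007,"tz":0,"wx":0,"wy":0,"wz":0.24,"jaw":0.085},
    {"tx":-0.06,"ty":-0.011,"tz":0,"wx":0,"wy":0,"wz":0.36,"jaw":0.085},
    {"tx":-0.08,"ty":-0.014,"tz":0,"wx":0,"wy":0,"wz":0.48,"jaw":0.085},
    {"tx":-0.1,"ty":-0.018,"tz":0,"wx":0,"wy":0,"wz":0.6,"jaw":0.085}
  ]
}}

```text
clock: 19.72
tcp_pos: [0.5899, 0.0604, 0.0928]
orientation: [-1.847, -2.54, 0.001]
ft_force: [-0.0, 0.6, 0.0]
grip_width: 0.0853
grasp_force: 0.0
```

```bash
python3 go.py 650 -8 60 -20.5
```

```text
t 19.72 tcp [0.5899 0.0604 0.0928] yaw 17.95 tilt [-0.0012 -0.0003] q [-0.35  0.72  0.33  1.79 -0.34  0.69  0.48] w 0.0853
shift [-0.0836  0.0362  0.0327] wz 0.671
```

Call:
{"op": "jog_arm", "data": {
  "motion": [
    {"tx":-0.02,"ty":0.009,"tz":0,"wx":0,"wy":0,"wz":0.12,"jaw":0.085},
    {"tx":-0.04,"ty":0.018,"tz":0,"wx":0,"wy":0,"wz":0.24,"jaw":0.085},
    {"tx":-0.06,"ty":0.027,"tz":0,"wx":0,"wy":0,"wz":0.36,"jaw":0.085},
    {"tx":-0.08,"ty":0.036,"tz":0,"wx":0,"wy":0,"wz":0.48,"jaw":0.085},
    {"tx":-0.083,"ty":0.036,"tz":0,"wx":0,"wy":0,"wz":0.6,"jaw":0.085}
  ]
}}

```text
clock: 20.13
tcp_pos: [0.6523, -0.0112, 0.0931]
orientation: [2.516, 1.874, -0.001]
ft_force: [0.5, -1.1, 0.3]
grip_width: 0.0849
grasp_force: 0.0
```

Call:
{"op": "jog_arm", "data": {
  "motion": [
    {"tx":0,"ty":0,"tz":0,"wx":0,"wy":0,"wz":0.07,"jaw":0.085},
    {"tx":0,"ty":0,"tz":0.02,"wx":0,"wy":0,"wz":0.07,"jaw":0.085},
    {"tx":0,"ty":0,"tz":0.04,"wx":0,"wy":0,"wz":0.07,"jaw":0.085},
    {"tx":0,"ty":0,"tz":0.04,"wx":0,"wy":0,"wz":0.07,"jaw":0.085},
    {"tx":0,"ty":0,"tz":0.04,"wx":0,"wy":0,"wz":0.07,"jaw":0.085}
  ]
}}

```text
clock: 20.55
tcp_pos: [0.6485, -0.0064, 0.0521]
orientation: [-2.574, -1.798, 0.005]
ft_force: [-1.1, 0.5, 0.9]
grip_width: 0.0849
grasp_force: 0.0
```

```bash
python3 go.py 650 -8 -15 -20.5; python3 -c "
from h import *
snap('side','s8.png');
a=cv2.resize(cv2.imread('pics/s8.png')[160:290,190:380],None,fx=4,fy=4);
cv2.imwrite('pics/c9.png',a)"
```

```text
t 20.55 tcp [ 0.6485 -0.0064  0.0521] yaw -20.12 tilt [-0.0037 -0.0002] q [-0.3   0.87  0.48  1.65 -0.54  0.76  0.07] w 0.0849
shift [-0.0009  0.0022  0.0671] wz 0.007
```

View pics/c9.png

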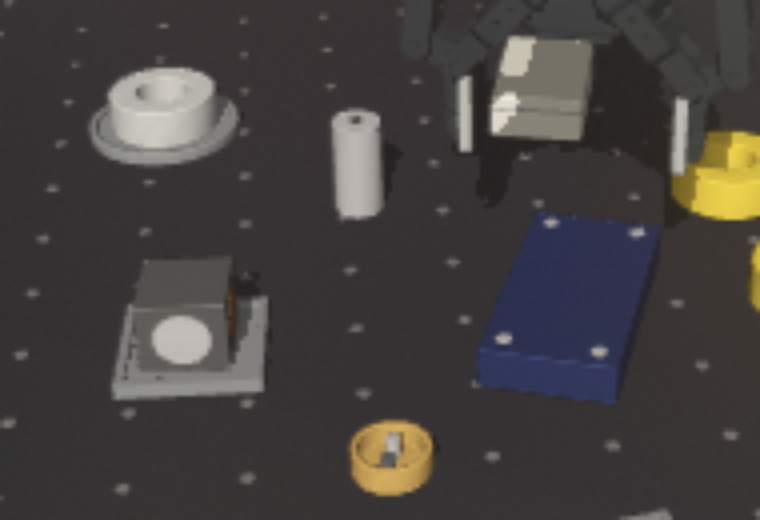

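The ring lies flat in its nest. The fingers (crop 465 and 680) straddle the plate centred at 571, clear of the yellow rings. Going down on the plate.

Call:
{"op": "jog_arm", "data": {
  "motion": [
    {"tx":-0.001,"ty":0.001,"tz":0.02,"wx":0,"wy":0,"wz":0.005,"jaw":0.085},
    {"tx":-0.001,"ty":0.001,"tz":0.04,"wx":0,"wy":0,"wz":0.005,"jaw":0.085},
    {"tx":-0.001,"ty":0.001,"tz":0.058,"wx":0,"wy":0,"wz":0.005,"jaw":0.085},
    {"tx":-0.001,"ty":0.001,"tz":0.068,"wx":0,"wy":0,"wz":0.005,"jaw":0.085},
    {"tx":-0.001,"ty":0.001,"tz":0.068,"wx":0,"wy":0,"wz":0.005,"jaw":0.085}
  ]
}}

```text
clock: 21.02
tcp_pos: [0.6495, -0.0076, -0.0156]
orientation: [-2.578, -1.792, 0.003]
ft_force: [0.0, 0.3, -0.7]
grip_width: 0.0852
grasp_force: 0.0
```

Call:
{"op": "jog_arm", "data": {
  "motion": [
    {"tx":0,"ty":0,"tz":0,"wx":0,"wy":0,"wz":0,"jaw":0.08},
    {"tx":0,"ty":0,"tz":0,"wx":0,"wy":0,"wz":0,"jaw":0.072},
    {"tx":0,"ty":0,"tz":0,"wx":0,"wy":0,"wz":0,"jaw":0.065},
    {"tx":0,"ty":0,"tz":0,"wx":0,"wy":0,"wz":0,"jaw":0.05},
    {"tx":0,"ty":0,"tz":0,"wx":0,"wy":0,"wz":0,"jaw":0.05}
  ],
  "grip_force": 70
}}

```text
clock: 21.43
tcp_pos: [0.6513, -0.0077, -0.0123]
orientation: [2.579, 1.793, 0.003]
ft_force: [-2.9, -0.2, 7.2]
grip_width: 0.0592
grasp_force: 74.7
```

```bash
python3 go.py 631 -228 40 9.5; python3 -c "
from h import *
print(ray('top',318,134,.02),ray('top',377,134,.02))"
```

```text
t 21.43 tcp [ 0.6513 -0.0077 -0.0123] yaw -20.39 tilt [0.0017 0.0005] q [-0.27  0.96  0.42  1.66 -0.59  0.65  0.11] w 0.0592
shift [-0.2135  0.0578 -0.0524] wz -0.522
[ 0.76057691 -0.00529581  0.02      ] [ 0.76225621 -0.11651548  0.02      ]
```

Call:
{"op": "jog_arm", "data": {
  "motion": [
    {"tx":0,"ty":0,"tz":-0.006,"wx":0,"wy":0,"wz":0,"jaw":0.05},
    {"tx":0,"ty":0,"tz":-0.02,"wx":0,"wy":0,"wz":0,"jaw":0.05},
    {"tx":0,"ty":0,"tz":-0.04,"wx":0,"wy":0,"wz":0,"jaw":0.05},
    {"tx":0,"ty":0,"tz":-0.06,"wx":0,"wy":0,"wz":0,"jaw":0.05},
    {"tx":0,"ty":0,"tz":-0.065,"wx":0,"wy":0,"wz":0,"jaw":0.05}
  ]
}}

```text
clock: 21.85
tcp_pos: [0.653, -0.0083, 0.0548]
orientation: [2.577, 1.791, 0.007]
ft_force: [1.3, -1.2, -2.6]
grip_width: 0.0595
grasp_force: 76.3
```

Call:
{"op": "jog_arm", "data": {
  "motion": [
    {"tx":-0.02,"ty":0.006,"tz":0,"wx":0,"wy":0,"wz":-0.06,"jaw":0.05},
    {"tx":-0.05,"ty":0.014,"tz":0,"wx":0,"wy":0,"wz":-0.14,"jaw":0.05},
    {"tx":-0.08,"ty":0.022,"tz":0,"wx":0,"wy":0,"wz":-0.22,"jaw":0.05},
    {"tx":-0.11,"ty":0.03,"tz":0,"wx":0,"wy":0,"wz":-0.3,"jaw":0.05},
    {"tx":-0.14,"ty":0.038,"tz":0,"wx":0,"wy":0,"wz":-0.38,"jaw":0.05}
  ]
}}

```text
clock: 22.27
tcp_pos: [0.637, -0.1535, 0.0508]
orientation: [2.19, 2.253, -0.0]
ft_force: [0.4, -0.1, -3.2]
grip_width: 0.0597
grasp_force: 76.3
```

```bash
python3 go.py 631 -228 50 9.5
```

```text
t 22.27 tcp [ 0.637  -0.1535  0.0508] yaw 1.63 tilt [-0.     -0.0003] q [-0.01  0.86  0.35  1.63 -0.4   0.73  0.56] w 0.0597
shift [-0.0743 -0.0081  0.0009] wz -0.137
```

Call:
{"op": "jog_arm", "data": {
  "motion": [
    {"tx":-0.03,"ty":-0.003,"tz":0,"wx":0,"wy":0,"wz":-0.07,"jaw":0.05},
    {"tx":-0.055,"ty":-0.006,"tz":0,"wx":0,"wy":0,"wz":-0.137,"jaw":0.05},
    {"tx":-0.072,"ty":-0.008,"tz":0,"wx":0,"wy":0,"wz":-0.137,"jaw":0.05},
    {"tx":-0.074,"ty":-0.008,"tz":0.015,"wx":0,"wy":0,"wz":-0.137,"jaw":0.05},
    {"tx":-0.074,"ty":-0.008,"tz":0.025,"wx":0,"wy":0,"wz":-0.137,"jaw":0.05}
  ]
}}

```text
clock: 22.68
tcp_pos: [0.6305, -0.2285, 0.0251]
orientation: [2.039, 2.389, -0.001]
ft_force: [0.5, 1.1, -3.6]
grip_width: 0.0595
grasp_force: 76.3
```

Call:
{"op": "jog_arm", "data": {
  "motion": [
    {"tx":0,"ty":0,"tz":0,"wx":0,"wy":0,"wz":0,"jaw":0.05},
    {"tx":0,"ty":0,"tz":0,"wx":0,"wy":0,"wz":0,"jaw":0.05}
  ]
}}

```text
clock: 22.85
tcp_pos: [0.6305, -0.2233, 0.024]
orientation: [-2.03, -2.392, -0.0]
ft_force: [1.0, 0.7, -2.7]
grip_width: 0.0592
grasp_force: 76.2
```

```bash
python3 go.py 631 -228 -8 9.5;  python3 -c "
from h import *
snap('side','s9.png');
a=cv2.resize(cv2.imread('pics/s9.png')[230:400,270:430],None,fx=3.5,fy=3.5);
cv2.imwrite('pics/c10.png',a)"
```

```text
t 22.85 tcp [ 0.6305 -0.2233  0.024 ] yaw 9.35 tilt [-0.0029  0.0028] q [ 0.14  0.9   0.29  1.59 -0.36  0.71  0.76] w 0.0592
shift [-0.0048 -0.0002  0.032 ] wz -0.003
```

View pics/c10.png

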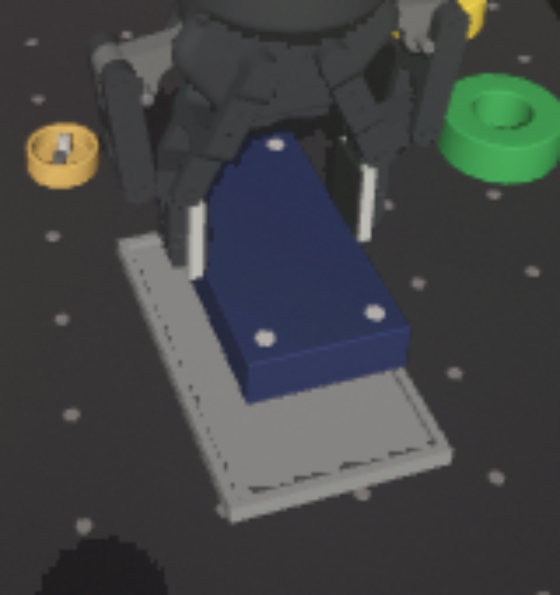

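The plate is held level over the oblong nest and parallel to it. I'll go down part way and let it settle.

Call:
{"op": "jog_arm", "data": {
  "motion": [
    {"tx":-0.002,"ty":0,"tz":0.008,"wx":0,"wy":0,"wz":-0.003,"jaw":0.05},
    {"tx":-0.002,"ty":0,"tz":0.016,"wx":0,"wy":0,"wz":-0.003,"jaw":0.05},
    {"tx":-0.002,"ty":0,"tz":0.02,"wx":0,"wy":0,"wz":-0.003,"jaw":0.05},
    {"tx":-0.002,"ty":0,"tz":0.02,"wx":0,"wy":0,"wz":-0.003,"jaw":0.05},
    {"tx":-0.002,"ty":0,"tz":0.02,"wx":0,"wy":0,"wz":-0.003,"jaw":0.05}
  ]
}}

```text
clock: 23.32
tcp_pos: [0.6311, -0.2281, 0.0052]
orientation: [-2.031, -2.395, 0.0]
ft_force: [-0.3, -0.6, -2.9]
grip_width: 0.0594
grasp_force: 76.3
```

```bash
python3 go.py 631 -228 -8 9.5; python3 - <<'E'
from h import *
im=vision.capture("side"); cv2.imwrite("pics/s10.png",cv2.cvtColor(im,cv2.COLOR_RGB2BGR))
h=cv2.cvtColor(im,cv2.COLOR_RGB2HSV).astype(int)
m=((h[...,0]>105)&(h[...,0]<135)&(h[...,1]>100)&(h[...,2]>40)).astype(np.uint8); m[:230]=0; m[:,:270]=0;m[:,430:]=0
c=max(cv2.findContours(m,0,cv2.CHAIN_APPROX_NONE)[0],key=cv2.contourArea)[:,0]
r=cv2.approxPolyDP(cv2.convexHull(c),3,True)[:,0]; print(r.tolist())
a=np.radians(9.5); X=np.array([np.cos(a),np.sin(a),0]);Y=np.array([-np.sin(a),np.cos(a),0])
s=sensors.state(); o=np.array([.631,-.228,0]); zt=s["tcp_pos"][2]+.0123+.02
for z,n in((zt,"top"),(zt-.02,"bot")):
  print(n,[proj("side",o+sx*.031*X+sy*.06*Y+[0,0,z]).round(1).tolist() for sx,sy in((-1,-1),(1,-1),(1,1),(-1,1))])
E
```

```text
t 23.32 tcp [ 0.6311 -0.2281  0.0052] yaw 9.4 tilt [-0.0009  0.0004] q [ 0.15  0.93  0.28  1.59 -0.36  0.67  0.77] w 0.0594
shift [ 0.0001 -0.0001  0.0132] wz -0.002
[[352, 279], [383, 330], [385, 347], [342, 358], [329, 324], [332, 297], [343, 282]]
top [[340.8, 348.8], [387.3, 337.1], [352.1, 278.3], [312.2, 286.5]]
bot [[340.4, 360.2], [386.1, 348.4], [351.6, 288.7], [312.3, 297.1]]
```

The plate corners in the side view match the prediction to within about 2 px. Final lowering.

Call:
{"op": "jog_arm", "data": {
  "motion": [
    {"tx":0,"ty":0,"tz":0.005,"wx":0,"wy":0,"wz":0,"jaw":0.05},
    {"tx":0,"ty":0,"tz":0.009,"wx":0,"wy":0,"wz":0,"jaw":0.05},
    {"tx":0,"ty":0,"tz":0.011,"wx":0,"wy":0,"wz":0,"jaw":0.05},
    {"tx":0,"ty":0,"tz":0.012,"wx":0,"wy":0,"wz":0,"jaw":0.05},
    {"tx":0,"ty":0,"tz":0.012,"wx":0,"wy":0,"wz":0,"jaw":0.05}
  ]
}}

```text
clock: 23.78
tcp_pos: [0.6312, -0.2282, -0.0067]
orientation: [-2.032, -2.395, 0.0]
ft_force: [0.1, 0.7, -2.6]
grip_width: 0.0595
grasp_force: 76.3
```

Call:
{"op": "jog_arm", "data": {
  "motion": [
    {"tx":0,"ty":0,"tz":0.0006,"wx":0,"wy":0,"wz":0,"jaw":0.05},
    {"tx":0,"ty":0,"tz":0.001,"wx":0,"wy":0,"wz":0,"jaw":0.05},
    {"tx":0,"ty":0,"tz":0.001,"wx":0,"wy":0,"wz":0,"jaw":0.05}
  ]
}}

```text
clock: 24.03
tcp_pos: [0.6315, -0.2284, -0.0072]
orientation: [2.032, 2.396, 0.0]
ft_force: [-0.4, -0.8, -2.3]
grip_width: 0.0594
grasp_force: 76.3
```

Call:
{"op": "jog_arm", "data": {
  "motion": [
    {"tx":0,"ty":0,"tz":0.0006,"wx":0,"wy":0,"wz":0,"jaw":0.05},
    {"tx":0,"ty":0,"tz":0.0012,"wx":0,"wy":0,"wz":0,"jaw":0.05},
    {"tx":0,"ty":0,"tz":0.0012,"wx":0,"wy":0,"wz":0,"jaw":0.05}
  ]
}}

```text
clock: 24.28
tcp_pos: [0.6316, -0.2284, -0.0082]
orientation: [2.032, 2.396, 0.0]
ft_force: [-0.8, 0.5, 0.4]
grip_width: 0.0596
grasp_force: 76.5
```

Call:
{"op": "jog_arm", "data": {
  "motion": [
    {"tx":0,"ty":0,"tz":0.0004,"wx":0,"wy":0,"wz":0,"jaw":0.05},
    {"tx":0,"ty":0,"tz":0.0008,"wx":0,"wy":0,"wz":0,"jaw":0.05},
    {"tx":0,"ty":0,"tz":0.0008,"wx":0,"wy":0,"wz":0,"jaw":0.05}
  ]
}}

```text
clock: 24.53
tcp_pos: [0.6316, -0.2284, -0.0083]
orientation: [2.032, 2.396, 0.001]
ft_force: [-2.5, 0.8, 6.6]
grip_width: 0.0596
grasp_force: 77.2
```

Call:
{"op": "jog_arm", "data": {
  "motion": [
    {"tx":0,"ty":0,"tz":0,"wx":0,"wy":0,"wz":0,"jaw":0.065},
    {"tx":0,"ty":0,"tz":0,"wx":0,"wy":0,"wz":0,"jaw":0.085},
    {"tx":0,"ty":0,"tz":0,"wx":0,"wy":0,"wz":0,"jaw":0.085},
    {"tx":0,"ty":0,"tz":-0.015,"wx":0,"wy":0,"wz":0,"jaw":0.085},
    {"tx":0,"ty":0,"tz":-0.05,"wx":0,"wy":0,"wz":0,"jaw":0.085}
  ]
}}

```text
clock: 24.95
tcp_pos: [0.628, -0.2267, 0.0373]
orientation: [-2.027, -2.389, 0.005]
ft_force: [0.9, 0.4, -0.1]
grip_width: 0.0848
grasp_force: 0.0
```

Call:
{"op": "jog_arm", "data": {
  "motion": [
    {"tx":0,"ty":0,"tz":-0.04,"wx":0,"wy":0,"wz":0,"jaw":0.085},
    {"tx":0,"ty":0,"tz":-0.08,"wx":0,"wy":0,"wz":0,"jaw":0.085},
    {"tx":0,"ty":0,"tz":-0.12,"wx":0,"wy":0,"wz":0,"jaw":0.085},
    {"tx":0,"ty":0,"tz":-0.16,"wx":0,"wy":0,"wz":0,"jaw":0.085},
    {"tx":0,"ty":0,"tz":-0.18,"wx":0,"wy":0,"wz":0,"jaw":0.085}
  ]
}}

```text
clock: 25.37
tcp_pos: [0.6335, -0.2298, 0.2277]
orientation: [2.027, 2.389, 0.004]
ft_force: [0.3, -1.0, -0.4]
grip_width: 0.0852
grasp_force: 0.0
```

Call:
{"op": "jog_arm", "data": {
  "motion": [
    {"tx":0,"ty":0,"tz":0,"wx":0,"wy":0,"wz":0,"jaw":0.085},
    {"tx":0,"ty":0,"tz":0,"wx":0,"wy":0,"wz":0,"jaw":0.085},
    {"tx":0,"ty":0,"tz":0,"wx":0,"wy":0,"wz":0,"jaw":0.085}
  ]
}}

```text
clock: 25.62
tcp_pos: [0.6308, -0.2279, 0.2205]
orientation: [-2.031, -2.395, 0.0]
ft_force: [-0.4, -0.8, 0.5]
grip_width: 0.085
grasp_force: 0.0
```

```bash
python3 -c "
from h import *
snap('side','s11.png')
cv2.imwrite('pics/c11.png',cv2.resize(cv2.imread('pics/s11.png')[160:390,180:440],None,fx=2.6,fy=2.6,interpolation=cv2.INTER_CUBIC))"
```

```text
(no output)
```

View pics/c11.png

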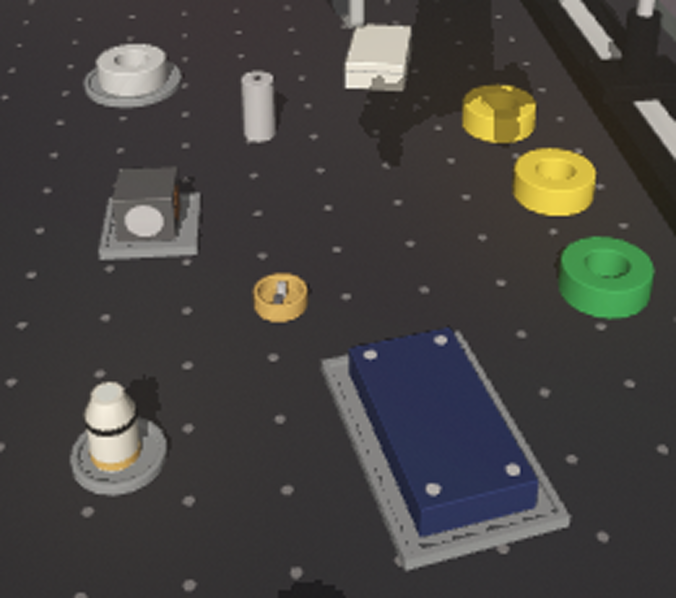

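All four parts stand in their nests; the post (258,105), dish (280,297) and look-alikes are in place. A numeric check of the plate margin before handing in.

```bash
python3 -c "
from h import *
f=lambda x,y,z:(ray('side',180+x/2.6,160+y/2.6,z)[:2]*1000)
a=np.radians(9.5);X=np.array([np.cos(a),np.sin(a)]);Y=np.array([-X[1],X[0]])
n1,n2=f(405,568,.0),f(568,522,.0)
for n,p in(('nestL',n1),('nestR',n2),('botL',f(420,533,.004)),('botR',f(536,503,.004)),('topFR',f(455,329,.024)),('topFL',f(350,347,.024))):
  d=p-[631,-228]; print(n,(d@X).round(1),(d@Y).round(1))
for n,p in(('post',[.5585,.107,.05]),('dish',[.5584,-.102,.012])): print(n,((proj('side',p)-[180,160])*2.6).round())"
```

```text
nestL -40.3 -70.1
nestR 45.7 -69.0
botL -27.8 -56.4
botR 33.9 -56.6
topFR 34.8 56.4
topFL -27.4 59.9
post [255.  81.]
dish [278. 290.]
```

```bash
python3 -c "
from rig import job; print(job.finish_job())"
```

```text
the job is handed in; nothing more can be done
None
```

The objective, cube, ring and plate each lie flat in their own nests, the post, dish and look-alikes look unmoved in the final picture, and the job was handed in at about 26 s of robot time (limit 93 s).

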